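# Load the 26 mm spacers into the drying station

## Task

Pull the drying station's carriage fully out by its blue grip, put the two wrong-size spacers left in it in the yellow returns tray, and stand every 26 mm spacer from the green mat (the middle of the three sizes; there are two to four) upright in the carriage while it is out. Then push the carriage fully home under the lamp, and only after that slide the power fader level with the red set-point marker. Leave the thin 18 mm and thick 34 mm spacers of the mat standing where they are, and do not knock over the vial on the mat, or the beaker behind it.

Things in the scene. Friction and masses are not known exactly. Their poses are not given: they have to be found in the camera images.
- carriage (a joint): position of the drying station's steel carriage along its track, m: 0 = fully out (loading end, robot's right), 0.18 = fully home under the lamp, against the stop. It slides along the station's +y with about 1.5 N of friction and stays where it is left
- carriage_grip (a point): centre of the top of the carriage's blue upright grip block (24 mm in x, 18 mm along the track y, 48 mm tall, its top 81 mm above the bench); it stands on the carriage's right-hand (-y) end, 125 mm from the tray's centre; axes are the station's
- tray_floor (a point): centre of the inner floor of the carriage's open tray, which moves with the carriage; inside 110 mm (x) by 150 mm (y), low walls 5 mm thick that rise 11 mm above this floor; floor 32 mm above the bench; axes are the station's
- station: fixed drying station; origin under the centre of its base (140 x 470 mm, 25 high); x away from the robot, y along the track to the left. Lamp head (200 mm in x, 60 in y, centre x +30, y +90 mm, underside 97, top 123 mm above the bench) over the tray's home place, on a post at x +105. Grey fader panel (70 x 170 mm, 30 high) centred at x -105, y -100 mm
- fader (a joint): position of the power fader, m: 0 = its right end, 0.10 = its left end; slides along the station's +y, friction about 1.2 N
- fader_top (a point): centre of the top of the fader's black cap (26 mm in x, 18 mm in y, 34 mm tall, top 65 mm above the bench, a white line across its middle)
- marker: the red set-point marker clipped on the fader panel beside the fader's slot (on the far side, 25 mm from the slot); fixed, 4 mm high, its 4 mm wide bar points at the slot; origin under the bar's centre; axes are the station's. The fader is on the set point when its white line is level (in station y) with this bar
- returns: yellow open tray, fixed to the bench, 100 mm (x) by 120 mm (y) outside, walls 4 mm thick and 15 mm high, inner floor about 4 mm above the bench; origin under its centre
- mat: green bench mat, fixed, 240 by 240 mm, 3 mm thick; origin under its centre
- old_thick: aluminium spacer: a plain upright cylinder 34 mm in diameter and 24 mm tall, with a dark 12 mm bore mark in its top; origin at the centre of its underside, z along its axis. A thick one left behind in the carriage's tray from the last batch
- old_thin: aluminium spacer: a plain upright cylinder 18 mm in diameter and 24 mm tall, with a dark 12 mm bore mark in its top; origin at the centre of its underside, z along its axis. A thin one left behind in the carriage's tray from the last batch
- vial: small amber glass jar with a white cap, 24 mm in diameter and 45 mm tall, loose on the mat among the spacers; not part of the job; origin at the centre of its underside
- beaker: clear plastic beaker, 70 mm wide, 90 mm tall, behind the mat; not part of the job; origin at the centre of its underside
- spacer_a: aluminium spacer: a plain upright cylinder 26 mm in diameter and 24 mm tall, with a dark 12 mm bore mark in its top; origin at the centre of its underside, z along its axis. One of the right size; on the mat at the start, or absent
- spacer_b: aluminium spacer: a plain upright cylinder 26 mm in diameter and 24 mm tall, with a dark 12 mm bore mark in its top; origin at the centre of its underside, z along its axis. One of the right size; on the mat at the start, or absent
- spacer_c: aluminium spacer: a plain upright cylinder 26 mm in diameter and 24 mm tall, with a dark 12 mm bore mark in its top; origin at the centre of its underside, z along its axis. One of the right size; on the mat at the start, or absent
- spacer_d: aluminium spacer: a plain upright cylinder 26 mm in diameter and 24 mm tall, with a dark 12 mm bore mark in its top; origin at the centre of its underside, z along its axis. One of the right size; on the mat at the start, or absent
- thin_a: aluminium spacer: a plain upright cylinder 18 mm in diameter and 24 mm tall, with a dark 12 mm bore mark in its top; origin at the centre of its underside, z along its axis. A wrong-size look-alike, on the mat
- thin_b: aluminium spacer: a plain upright cylinder 18 mm in diameter and 24 mm tall, with a dark 12 mm bore mark in its top; origin at the centre of its underside, z along its axis. A wrong-size look-alike, on the mat
- thick_a: aluminium spacer: a plain upright cylinder 34 mm in diameter and 24 mm tall, with a dark 12 mm bore mark in its top; origin at the centre of its underside, z along its axis. A wrong-size look-alike, on the mat
- thick_b: aluminium spacer: a plain upright cylinder 34 mm in diameter and 24 mm tall, with a dark 12 mm bore mark in its top; origin at the centre of its underside, z along its axis. A wrong-size look-alike, on the mat

How it is judged:
On the way, in this order (a step that is already met when the one before it is completed fails the run):
1. the carriage is pulled fully out (joint below 0.012) (value of joint carriage below 0.012 m), for 0.2 s.
2. with the carriage still out, the two left-behind spacers lie or stand released in the returns tray and every 26 mm spacer stands released in the carriage (value of joint carriage below 0.02 m and x of old_thick in the frame of returns between -0.048 and 0.048 m and y of old_thick in the frame of returns between -0.058 and 0.058 m and z of old_thick in the frame of returns between 0 and 0.045 m and linear speed of each of old_thick, old_thin, spacer_a, spacer_b, spacer_c, spacer_d below 0.02 m/s and x of old_thin in the frame of returns between -0.048 and 0.048 m and y of old_thin in the frame of returns between -0.058 and 0.058 m and z of old_thin in the frame of returns between 0 and 0.045 m and x of spacer_a in the frame of tray_floor between -0.045 and 0.045 m and y of spacer_a in the frame of tray_floor between -0.065 and 0.065 m and z of spacer_a in the frame of tray_floor between -0.004 and 0.006 m and angle between each of spacer_a, spacer_b, spacer_c, spacer_d's own z axis and vertical below 0.2 rad and x of spacer_b in the frame of tray_floor between -0.045 and 0.045 m and y of spacer_b in the frame of tray_floor between -0.065 and 0.065 m and z of spacer_b in the frame of tray_floor between -0.004 and 0.006 m and x of spacer_c in the frame of tray_floor between -0.045 and 0.045 m and y of spacer_c in the frame of tray_floor between -0.065 and 0.065 m and z of spacer_c in the frame of tray_floor between -0.004 and 0.006 m and x of spacer_d in the frame of tray_floor between -0.045 and 0.045 m and y of spacer_d in the frame of tray_floor between -0.065 and 0.065 m and z of spacer_d in the frame of tray_floor between -0.004 and 0.006 m and contact force between the fingers and spacer_a below 0.05 N and contact force between the fingers and spacer_b below 0.05 N and contact force between the fingers and spacer_c below 0.05 N and contact force between the fingers and spacer_d below 0.05 N and contact force between the fingers and old_thick below 0.05 N and contact force between the fingers and old_thin below 0.05 N), for 0.2 s.
3. the carriage is pushed fully home with its load (joint above 0.168) (value of joint carriage above 0.168 m and x of spacer_a in the frame of tray_floor between -0.045 and 0.045 m and y of spacer_a in the frame of tray_floor between -0.065 and 0.065 m and z of spacer_a in the frame of tray_floor between -0.004 and 0.006 m and linear speed of each of spacer_a, spacer_b, spacer_c, spacer_d below 0.02 m/s and angle between each of spacer_a, spacer_b, spacer_c, spacer_d's own z axis and vertical below 0.2 rad and x of spacer_b in the frame of tray_floor between -0.045 and 0.045 m and y of spacer_b in the frame of tray_floor between -0.065 and 0.065 m and z of spacer_b in the frame of tray_floor between -0.004 and 0.006 m and x of spacer_c in the frame of tray_floor between -0.045 and 0.045 m and y of spacer_c in the frame of tray_floor between -0.065 and 0.065 m and z of spacer_c in the frame of tray_floor between -0.004 and 0.006 m and x of spacer_d in the frame of tray_floor between -0.045 and 0.045 m and y of spacer_d in the frame of tray_floor between -0.065 and 0.065 m and z of spacer_d in the frame of tray_floor between -0.004 and 0.006 m), for 0.2 s.
4. the fader is level with the red marker, within 4 mm (y of fader_top in the frame of marker between -0.004 and 0.004 m), for 0.2 s.
At the end, for the whole second after the job is handed in: Carriage home (joint above 0.168); every 26 mm spacer upright in its tray (tilt under 0.2 rad); the two left-behind spacers in the returns tray; the other thin and thick spacers still standing on the mat; fader within 4 mm of the red marker; all at rest (all of step 3 and all of step 4 and x of old_thick in the frame of returns between -0.048 and 0.048 m and y of old_thick in the frame of returns between -0.058 and 0.058 m and z of old_thick in the frame of returns between 0 and 0.045 m and linear speed of each of old_thick, old_thin, thin_a, thin_b, thick_a, thick_b below 0.02 m/s and x of old_thin in the frame of returns between -0.048 and 0.048 m and y of old_thin in the frame of returns between -0.058 and 0.058 m and z of old_thin in the frame of returns between 0 and 0.045 m and x of thin_a in the frame of mat between -0.12 and 0.12 m and y of thin_a in the frame of mat between -0.12 and 0.12 m and z of thin_a in the frame of mat between 0 and 0.007 m and angle between each of thin_a, thin_b, thick_a, thick_b's own z axis and vertical below 0.2 rad and x of thin_b in the frame of mat between -0.12 and 0.12 m and y of thin_b in the frame of mat between -0.12 and 0.12 m and z of thin_b in the frame of mat between 0 and 0.007 m and x of thick_a in the frame of mat between -0.12 and 0.12 m and y of thick_a in the frame of mat between -0.12 and 0.12 m and z of thick_a in the frame of mat between 0 and 0.007 m and x of thick_b in the frame of mat between -0.12 and 0.12 m and y of thick_b in the frame of mat between -0.12 and 0.12 m and z of thick_b in the frame of mat between 0 and 0.007 m and velocity of joint fader below 0.01 m/s); the robot touches nothing.
It fails at once if the vial is knocked over (angle between vial's own z axis and vertical above 0.6 rad).
It fails at once if the beaker is knocked over (angle between beaker's own z axis and vertical above 0.6 rad).
Of spacer_a, spacer_b, spacer_c, spacer_d only 2 to 4 are there at a start; the rules pass over those that are not, and their reading is None.
At some moment in a run one of spacer_a, spacer_b, spacer_c, spacer_d, old_thick may be knocked a few centimetres aside while the robot is not near it.
Once in a run the grip may slacken for a moment while it holds something.
It also fails if it takes over 210 s, if anything falls off the work surface, if the arm or the gripper's body presses on something with over 40 N, if the wrist force passes 120 N, or if a joint passes its speed limit or range.

## Robot

A 7-joint arm with a two-finger parallel gripper is mounted at the origin on the work surface. World frame = base frame: x ahead of the robot, y to its left, z up, the work surface at z = 0. Lengths are in m, angles in rad, forces in N, time in s.
With the tool pointing down it reaches from about 0.35 to 0.9 m from the base axis. Payload 8.1 kg.
Tool frame: the origin (TCP) lies on the centre line of the jaws, within the pads' length; the fingertips stand 17 mm ahead of it and the grasp point (between the pads) lies 2 mm behind it; z points along the fingers, y is the direction in which the jaws open and shut (so a half turn about z gives the same grasp; the last joint's range is limited). The gripper opens to 92 mm and grips with 3 to 60 N. Pads are 19 mm wide; open, the fingers measure 130 mm over their backs; the gripper's body (75 mm by 190 mm) begins 47 mm behind the grasp point.
Start: joints at [1.118, 0.434, 0.025, 1.573, -0.012, 1.134, -0.075], TCP at [0.214, -0.587, 0.244] pointing down, gripper open.
Joint ranges: [-2.62, 2.62], [-0.44, 2.09], [-1.27, 1.32], [0.08, 2.57], [-1.32, 4.46], [0.12, 2], [-2.74, 2.74]. Speed limits (rad/s): [2.22, 2.22, 3.01, 3.01, 3.14, 3.14, 3.14].

## Interface

Orientations are given as a rotation vector (axis times angle).
In Python, from cell import arm gives the robot as it stands.
- The arm moves only by the shell command python3 -m creep 'ROWS' [FORCE]. ROWS is JSON, a list that holds one entry, the list of rows, each a list of 7 numbers: the shift along the world's x, y, z in cm, then the turn, a rotation vector about the world's x, y, z in degrees, then the opening, from -1 (shut) to 1 (fully open), so that 0 is half open. In form: [[[tx, ty, tz, ax, ay, az, jaw], ...]]. A call has 1 to 5 rows; each row is the pose to reach, as a shift and turn from the pose commanded when the call began; what a row does not reach only later rows make up. A row lasts 1/10 s, in which the tool goes at most 50 mm and 8.59 degrees, less where a joint would pass 70% of its speed; a pose out of reach is approached as far as the arm can. A call with a gripper value outside its range is refused whole. The fingers move at their own pace and stop on an object; FORCE is the grip in N (left out, the last holds). Time passes only in rows, so rows that repeat a pose let the fingers close. It gives the time, the measured TCP pose, the force and the opening at its end, in the units of the state.
- arm.observe(): the state, without advancing time (a new reading comes with each control period).
- arm.get_image(name): name is "scene" or "top" or "wrist"; returns the picture (400x640x3 uint8, red, green, blue); there is no depth.
- arm.camera_model(name): a dict with "vfov" (degrees; the focal length in pixels is half the picture's height over the tangent of half this angle, whatever the lens; pixels are square), "cx", "cy" (the principal point, pixels), "cam_to_world" (4x4, takes a point from camera to world coordinates); the wrist camera has in their place "T_tool_cam" (4x4, takes a point from camera to tool coordinates, whose origin is the TCP and whose axes are the flange's). Camera axes: x right, y down, z forward; pixel columns grow to the right and rows downward; lengths in m; the calibration is good to about 2 mm. The wrist camera is an equidistant fisheye: a pixel r from the principal point sees the ray r / f radians off the axis. A picture is of the moment at which its call begins: read the wrist's pose just before it. camera_model takes no time and is no camera call.
- arm.sign_off(): hands the job in, once; it reports no verdict.
The state is a dict: "clock": time; "joints": joint angles; "dq": joint speeds; "joint_efforts": joint torques, N m; "position": TCP position; "ee_rot": TCP orientation; "force": force on the tool from outside, world axes, zero at the start; "ft_torque": the same for the moment, N m; "width": opening from 0.0 (shut) to 1.0 (fully open).
Only numpy, scipy, OpenCV 4.12 (cv2) and the standard library are available. Lean on these libraries where they do the work, as an engineer would, in place of code of your own. Each camera call takes 0.05 s, during which the arm holds its last target.

## Working session

There is one attempt and no reset: what is moved stays moved. The work goes in short steps, Python scripts to look and compute and a shell command to move; the robot and the scene stay as the last step left them, time stands still between calls to the robot, and variables do not carry over. Pictures are saved under pics/ and viewed, and the job is handed in when it is done.

```bash
ls; mkdir -p pics
python3 - <<'E'
from cell import arm
import cv2,numpy as np
s=arm.observe(); print(s)
for n in ['scene','top','wrist']:
    m=arm.camera_model(n); print(n,m)
    cv2.imwrite(f'pics/{n}0.png',arm.get_image(n)[:,:,::-1])
E
```

```text
pics
{'clock': 0.0, 'joints': array([ 1.11840779,  0.43522968,  0.02496289,  1.57409631, -0.01160332,
        1.1339863 , -0.07506059]), 'dq': array([ 0.00128111, -0.00094699, -0.00204438,  0.00063729,  0.00077244,
       -0.00073704, -0.000277  ]), 'joint_efforts': array([-1.27895428e-04, -6.67845154e+01,  9.85108986e-01, -3.14460003e+01,
       -6.04064343e-02,  4.29231639e-02,  1.53913911e-04]), 'position': array([ 0.21397674, -0.58671669,  0.24294097]), 'ee_rot': array([-3.09217560e+00, -5.46350032e-01,  6.38661276e-04]), 'force': array([0.38042865, 0.54475229, 0.30470743]), 'ft_torque': array([-0.00600045, -0.00102884, -0.07196536]), 'width': 1.0010969079290626}
scene {'vfov': 51.99965390603264, 'cx': 317.5924142913089, 'cy': 204.14611538528737, 'cam_to_world': array([[ 0.87757149,  0.22941411, -0.42099577,  0.97451323],
       [ 0.47904714, -0.45536844,  0.75043549, -0.71160667],
       [-0.01954769, -0.86023761, -0.50951853,  0.57259057],
       [ 0.        ,  0.        ,  0.        ,  1.        ]])}
top {'vfov': 50.21154178291505, 'cx': 326.4928540183068, 'cy': 204.36880131872604, 'cam_to_world': array([[-0.0204899 , -0.9892339 ,  0.14490155,  0.41545876],
       [-0.99978909,  0.02047524, -0.00159269, -0.05034268],
       [-0.00139135, -0.14490362, -0.9894448 ,  1.20360195],
       [ 0.        ,  0.        ,  0.        ,  1.        ]])}
wrist {'vfov': 65.70646984690485, 'cx': 321.475862441007, 'cy': 198.33652361941463, 'T_tool_cam': array([[-7.05426193e-05, -9.66546894e-01, -2.56489954e-01,
         6.92148309e-02],
       [ 9.99999867e-01,  6.26838813e-05, -5.11246226e-04,
         2.26686555e-03],
       [ 5.10221237e-04, -2.56489956e-01,  9.66546762e-01,
        -1.39881290e-01],
       [ 0.00000000e+00,  0.00000000e+00,  0.00000000e+00,
         1.00000000e+00]])}
```

View pics/scene0.png

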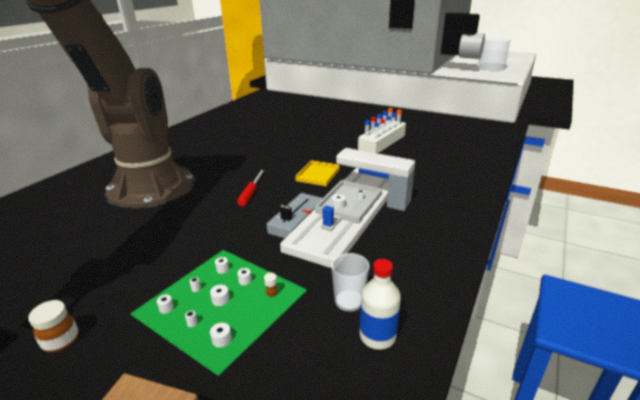

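View pics/top0.png

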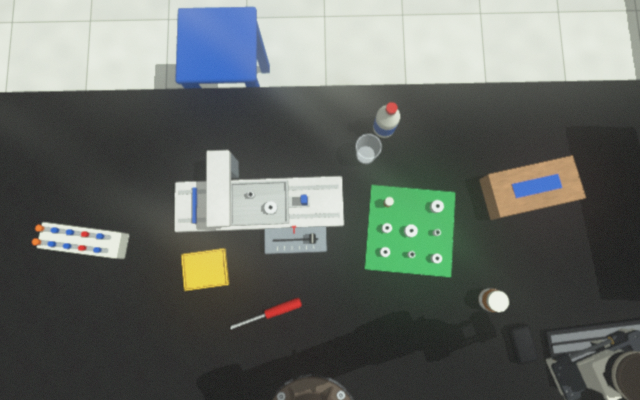

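View pics/wrist0.png

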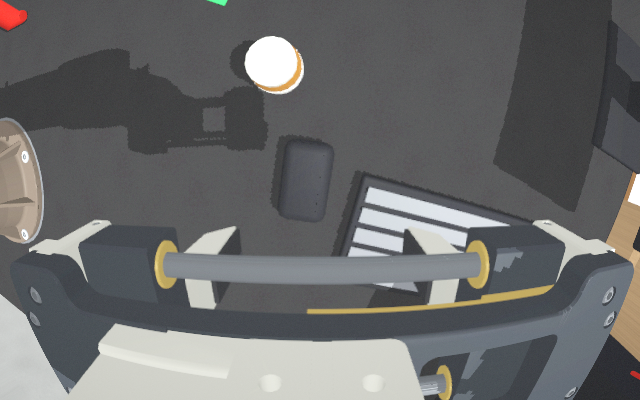

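```bash
cat > h.py <<'E'
from cell import arm
import cv2,numpy as np
from scipy.spatial.transform import Rotation as R
def cam(n):
    m=arm.camera_model(n); f=200/np.tan(np.radians(m['vfov'])/2)
    if n=='wrist':
        s=arm.observe(); T=np.eye(4); T[:3,:3]=R.from_rotvec(s['ee_rot']).as_matrix(); T[:3,3]=s['position']
        C=T@m['T_tool_cam']
    else: C=m['cam_to_world']
    return dict(n=n,f=f,cx=m['cx'],cy=m['cy'],C=C)
def ray(c,u,v):
    x=(u-c['cx'])/c['f'];y=(v-c['cy'])/c['f']
    if c['n']=='wrist':
        r=np.hypot(x,y)+1e-12; d=np.array([x/r*np.sin(r),y/r*np.sin(r),np.cos(r)])
    else: d=np.array([x,y,1.])
    return c['C'][:3,3],c['C'][:3,:3]@d
def pw(c,u,v,z):
    o,d=ray(c,u,v); return o+d*(z-o[2])/d[2]
def proj(c,p):
    q=np.linalg.inv(c['C'])@np.r_[p,1]; q=q[:3]
    if c['n']=='wrist':
        h=np.hypot(q[0],q[1])+1e-12; r=np.arctan2(h,q[2]); return np.array([c['cx']+c['f']*r*q[0]/h,c['cy']+c['f']*r*q[1]/h])
    return np.array([c['cx']+c['f']*q[0]/q[2],c['cy']+c['f']*q[1]/q[2]])
def shot(n,name,crop=None,k=1):
    c=cam(n); im=arm.get_image(n)[:,:,::-1].copy()
    cv2.imwrite(f'pics/raw_{name}.png',im)
    if crop: x0,y0,x1,y1=crop; im=im[y0:y1,x0:x1]
    im=cv2.resize(im,None,fx=k,fy=k,interpolation=cv2.INTER_CUBIC)
    cv2.imwrite(f'pics/{name}.png',im); return c
E
python3 - <<'E'
from h import *
im=cv2.imread('pics/top0.png')
cv2.imwrite('pics/m.png',cv2.resize(im[175:285,355:465],None,fx=5,fy=5,interpolation=cv2.INTER_CUBIC))
cv2.imwrite('pics/s.png',cv2.resize(im[140:300,165:355],None,fx=3.7,fy=3.7,interpolation=cv2.INTER_CUBIC))
E
```

```text
(no output)
```

View pics/m.png

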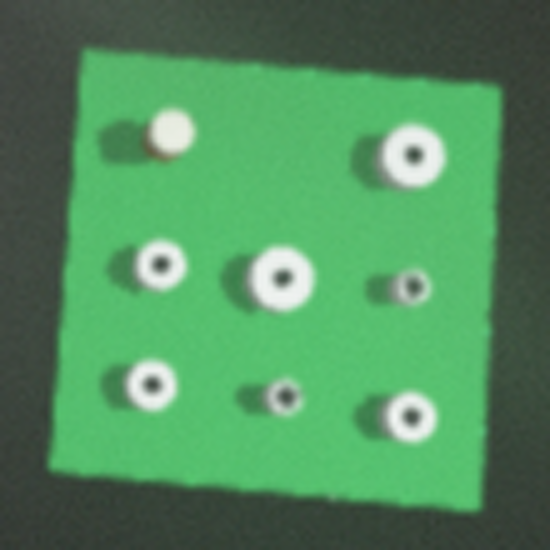

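View pics/s.png

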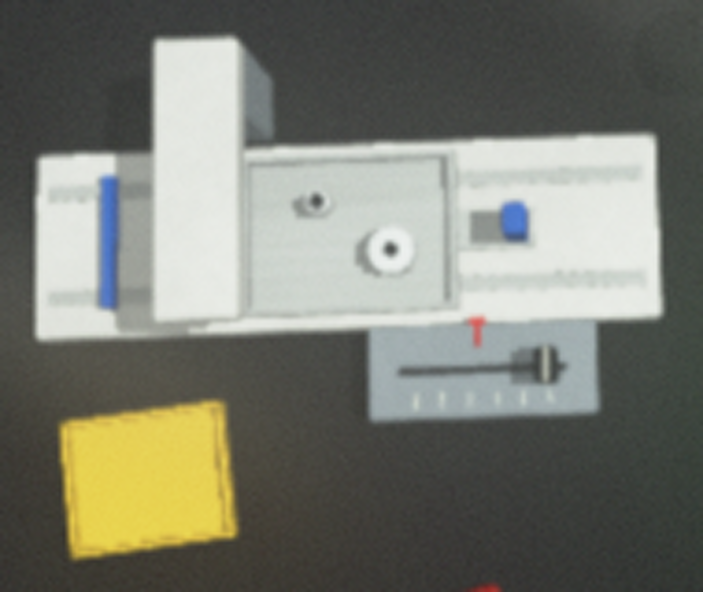

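Run:
```python
from h import *
c=cam('top')
M=lambda u,v:(355+u/5-.4,175+v/5-.4)
S=lambda u,v:(165+u/3.7-.36,140+v/3.7-.36)
np.set_printoptions(precision=4,suppress=True)
for n,p,z in [('midA',M(161,265),.027),('midB',M(152,385),.027),('midC',M(410,417),.027),('vial',M(172,132),.048),('thickC',M(283,279),.027),('thickTR',M(413,156),.027),('thinR',M(411,288),.027),('thinB',M(286,397),.027),
 ('matTL',M(84,48),.003),('matTR',M(502,85),.003),('matBL',M(50,470),.003),('matBR',M(482,511),.003),
 ('oldthin',S(316,201),.056),('oldthick',S(390,249),.056),('grip',S(515,217),.081),('fader',S(546,362),.065),('marker',S(478,330),.034),
 ('retTL',S(61,423),.015),('retTR',S(222,402),.015),('retBL',S(72,557),.015),('retBR',S(236,537),.015),
 ('stTL',S(38,156),.025),('stTR',S(654,135),.025),('stBL',S(37,339),.025),('stBR',S(662,317),.025),
 ('panBL',S(371,421),.03),('panBR',S(599,410),.03)]:
    print(n,pw(c,*p,z)[:2])
```

```text
midA [ 0.5195 -0.2175]
midB [ 0.4536 -0.2099]
midC [ 0.4333 -0.3502]
vial [ 0.5905 -0.2236]
thickC [ 0.5103 -0.2845]
thickTR [ 0.5774 -0.3602]
thinR [ 0.5039 -0.3549]
thinB [ 0.4456 -0.283 ]
matTL [ 0.647 -0.182]
matTR [ 0.6205 -0.4197]
matBL [ 0.4086 -0.1545]
matBR [ 0.3812 -0.3933]
oldthin [0.6165 0.1557]
oldthick [0.5796 0.1012]
grip [0.5975 0.0079]
fader [ 0.4938 -0.0123]
marker [0.5207 0.0389]
retTL [0.4591 0.353 ]
retTR [0.4723 0.2327]
retBL [0.3604 0.342 ]
retBR [0.3725 0.2209]
stTL [0.6611 0.3729]
stTR [ 0.6676 -0.0959]
stBL [0.5216 0.3693]
stBR [ 0.5284 -0.0983]
panBL [0.4553 0.1188]
panBR [ 0.4599 -0.0497]
```

```bash
python3 -m creep '[[[2.5,3.9,0,0,0,5,0],[5,7.8,0,0,0,10,0],[7.5,11.7,0,0,0,15,0],[10,15.6,0,0,0,20,0],[12.5,19.5,0,0,0,25,0]]]' 20
python3 -m creep '[[[2.5,3.9,0,0,0,5,0],[5,7.8,0,0,0,10,0],[7.5,11.7,0,0,0,15,0],[10,15.6,0,0,0,20,0],[12.5,19.5,0,0,0,25,0]]]' 20
python3 -m creep '[[[2.5,3.9,0,0,0,5,0],[5,7.8,0,0,0,10,0],[7.5,11.7,0,0,0,15,0],[10,15.6,0,0,0,20,0],[10,15.6,0,0,0,20,0]]]' 20
python3 - <<'E'
from h import *
s=arm.observe(); print(s['position'],s['ee_rot'],s['force'],s['joints'])
shot('wrist','w1')
E
```

```text
clock: 0.65
position: [0.3398, -0.3904, 0.2437]
ee_rot: [-2.9, -1.208, 0.0]
force: [0.4, -0.6, -0.2]
width: 0.61
clock: 1.15
position: [0.4647, -0.1955, 0.2438]
ee_rot: [2.57, 1.807, -0.0]
force: [1.2, 0.0, 0.4]
width: 0.5
clock: 1.65
position: [0.5664, -0.0338, 0.2437]
ee_rot: [-2.207, -2.233, -0.007]
force: [-0.8, 0.2, -0.5]
width: 0.498
[ 0.56637464 -0.03379621  0.24370895] [-2.20664667 -2.23332719 -0.00657987] [-0.83075919  0.24415261 -0.48897814] [ 0.31978441  0.38747713 -0.478923    1.68697921  0.19077182  1.11231716
 -0.2012281 ]
```

View pics/w1.png

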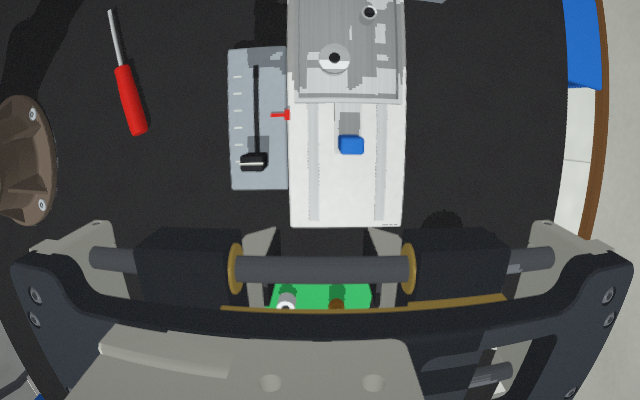

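Run:
```python
from h import *
c=cam('wrist')
for u,v,z in [(351,143,.081),(339,136,.081),(364,136,.081),(290,114,.034),(253,162,.065),(289,225,.025),(402,225,.025),(334,58,.056),(369,12,.056)]: print(u,v,pw(c,u,v,z))
im=cv2.imread('pics/raw_w1.png'); cv2.imwrite('pics/w1c.png',cv2.resize(im[80:240,220:420],None,fx=4,fy=4,interpolation=cv2.INTER_CUBIC)[:600])
```

```text
351 143 [0.59471418 0.00571307 0.081     ]
339 136 [0.58286002 0.01240294 0.081     ]
364 136 [0.60738005 0.0128823  0.081     ]
290 114 [0.53050856 0.03451524 0.034     ]
253 162 [ 0.49393682 -0.0155161   0.065     ]
289 225 [ 0.52657338 -0.09936267  0.025     ]
402 225 [ 0.66780556 -0.09914046  0.025     ]
334 58 [0.57834236 0.09429342 0.056     ]
369 12 [0.61555492 0.14857641 0.056     ]
```

View pics/w1c.png

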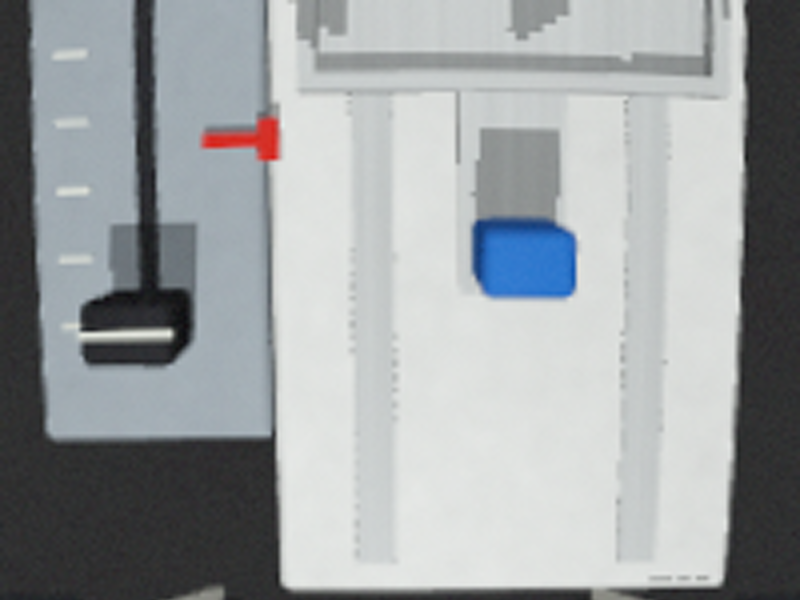

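```bash
python3 -m creep '[[[3,3.8,-3,0,0,0,0],[3,3.8,-7,0,0,0,0],[3,3.8,-11,0,0,0,0],[3,3.8,-15,0,0,0,0],[3,3.8,-17.5,0,0,0,0]]]' 25
python3 -m creep '[[[0,0,0,0,0,0,-1],[0,0,0,0,0,0,-1],[0,0,0,0,0,0,-1],[0,0,0,0,0,0,-1],[0,0,0,0,0,0,-1]]]' 25
```

```text
clock: 2.2
position: [0.5921, -0.0052, 0.0656]
ee_rot: [-2.222, -2.218, 0.006]
force: [0.6, -0.1, 0.5]
width: 0.499
clock: 2.7
position: [0.5963, -0.0035, 0.0707]
ee_rot: [2.219, 2.219, 0.005]
force: [4.5, -1.6, 2.1]
width: 0.256
```

```bash
python3 -m creep '[[[0,-1,0,0,0,0,-1],[0,-2.5,0,0,0,0,-1],[0,-4,0,0,0,0,-1],[0,-5.5,0,0,0,0,-1],[0,-7,0,0,0,0,-1]]]' 25
python3 -m creep '[[[0,-0.5,0,0,0,0,-1],[0,-1,0,0,0,0,-1],[0,-1,0,0,0,0,-1],[0,-1,0,0,0,0,-1]]]' 25
python3 - <<'E'
from h import *
s=arm.observe(); print(s['position'],s['force'],s['width'])
shot('top','t1',(165,140,355,300),3.7)
shot('wrist','w2')
E
```

```text
clock: 3.2
position: [0.5975, -0.0727, 0.0707]
ee_rot: [2.217, 2.22, 0.009]
force: [9.7, 1.7, -1.8]
width: 0.258
clock: 3.6
position: [0.5976, -0.0836, 0.0707]
ee_rot: [2.218, 2.218, 0.008]
force: [10.2, -1.1, -1.9]
width: 0.261
[ 0.59761473 -0.08355663  0.07072158] [10.2131298  -1.14155889 -1.90668284] 0.2605154409407913
```

View pics/t1.png

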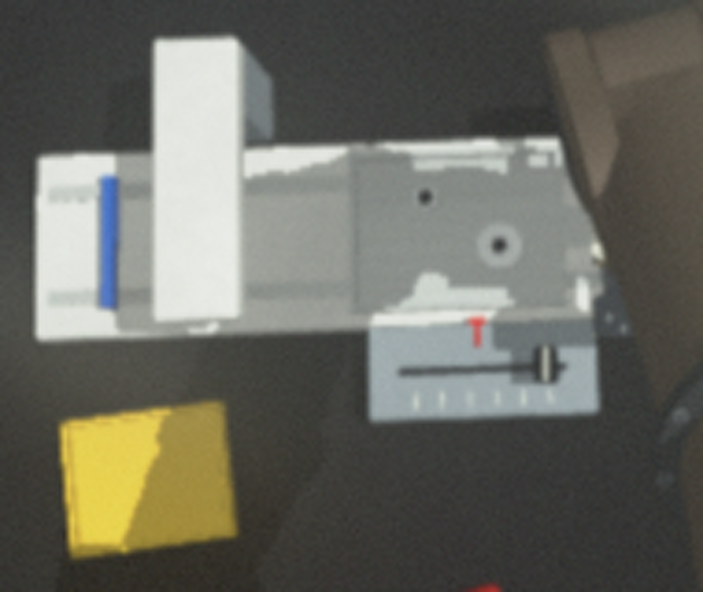

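View pics/w2.png

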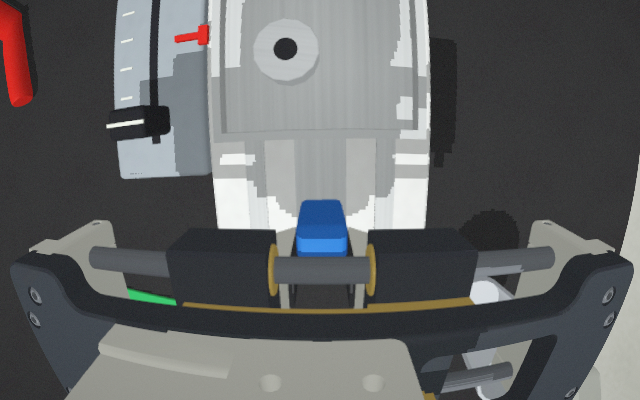

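```bash
python3 -m creep '[[[0.1,-0.4,0,0,0,0,-1],[0.1,-0.8,0,0,0,0,-1],[0.1,-0.8,0,0,0,0,-1]]]' 25
python3 -m creep '[[[0,-0.4,0,0,0,0,-1],[0,-0.8,0,0,0,0,-1],[0,-0.8,0,0,0,0,-1]]]' 25
```

```text
clock: 4.0
position: [0.5978, -0.0895, 0.0707]
ee_rot: [2.218, 2.221, 0.009]
force: [6.6, 3.1, 2.3]
width: 0.257
clock: 4.3
position: [0.5979, -0.0901, 0.0706]
ee_rot: [-2.211, -2.228, -0.017]
force: [6.0, 23.5, 1.2]
width: 0.257
```

```bash
python3 -m creep '[[[0,0.8,0,0,0,0,-1],[0,0.8,0,0,0,0,-0.2],[0,0.8,0,0,0,0,0],[0,0.8,0,0,0,0,0],[0,0.8,4,0,0,0,0]]]' 20
python3 -m creep '[[[0,0,5,0,0,0,0],[0,0.5,9,0,0,0,0],[0,0.5,12,0,0,0,0],[0,0.5,12,0,0,0,0],[0,0.5,12,0,0,0,0]]]' 20
python3 - <<'E'
from h import *
s=arm.observe(); print(s['position'],s['ee_rot'],s['force'],s['width'])
shot('wrist','w3')
E
```

```text
clock: 4.8
position: [0.5913, -0.0921, 0.1046]
ee_rot: [-2.217, -2.216, 0.01]
force: [0.1, -1.0, -0.2]
width: 0.492
clock: 5.3
position: [0.595, -0.0868, 0.2291]
ee_rot: [2.221, 2.221, -0.0]
force: [0.3, 0.3, -0.7]
width: 0.5
[ 0.59496155 -0.08681893  0.22908341] [ 2.22105668e+00  2.22057441e+00 -7.91387763e-05] [ 0.34200274  0.32657391 -0.70532483] 0.5001493884830509
```

View pics/w3.png

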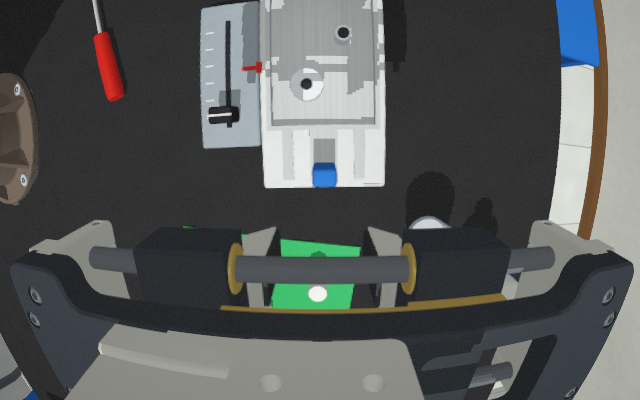

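```bash
cat > prj.py <<'E'
import sys,ast
from h import *
def blobs():pass
E
python3 - <<'E'
from h import *
c=cam('wrist'); np.set_printoptions(precision=4,suppress=True)
for n,u,v,z in [('thick',306,84.5,.056),('thin',343.5,33,.056),('grip',324.5,176,.081),('trayBL',275,128,.043),('trayBR',383,129,.043),('fader',223.5,115,.065),('marker',255,69,.034)]: print(n,pw(c,u,v,z))
im=cv2.imread('pics/raw_w3.png'); cv2.imwrite('pics/w3c.png',cv2.resize(im[0:200,200:400],None,fx=3,fy=3,interpolation=cv2.INTER_CUBIC)[:600])
E
```

```text
thick [0.58  0.014 0.056]
thin [0.6173 0.0681 0.056 ]
grip [ 0.5982 -0.0743  0.081 ]
trayBL [ 0.5466 -0.0299  0.043 ]
trayBR [ 0.6602 -0.0305  0.043 ]
fader [ 0.4975 -0.0142  0.065 ]
marker [0.5238 0.0355 0.034 ]
```

View pics/w3c.png

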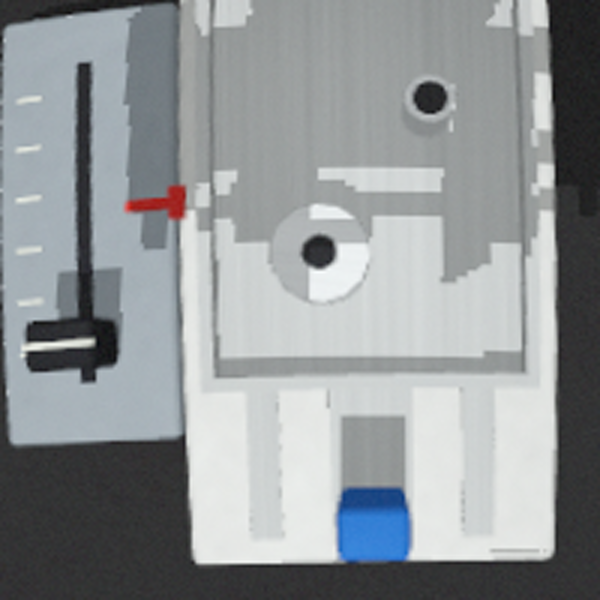

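```bash
python3 -m creep '[[[-0.5,4,-4,0,0,0,0.13],[-1.5,8,-7,0,0,0,0.13],[-1.5,10.1,-10,0,0,0,0.13],[-1.5,10.1,-12,0,0,0,0.13],[-1.5,10.1,-12,0,0,0,0.13]]]' 15
python3 - <<'E'
from h import *
s=arm.observe(); print(s['position'],s['ee_rot'],s['force'],s['width'])
shot('wrist','w4')
E
```

```text
clock: 5.85
position: [0.5768, 0.015, 0.1045]
ee_rot: [-2.215, -2.22, 0.01]
force: [-0.8, -0.7, 0.2]
width: 0.562
[0.57684687 0.01504175 0.10448739] [-2.21477124 -2.22037423  0.00965505] [-0.81040414 -0.7281542   0.19433138] 0.5624754882614799
```

View pics/w4.png

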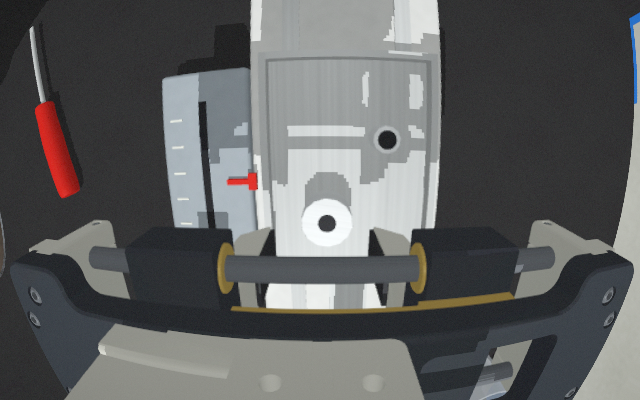

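Run:
```python
from h import *
c=cam('wrist'); np.set_printoptions(precision=4,suppress=True)
for n,u,v,z in [('thick',327,222.5,.056),('thin',387,140,.056),('marker',242,181.5,.034)]: print(n,pw(c,u,v,z))
```

```text
thick [0.5827 0.0144 0.056 ]
thin [0.6197 0.0683 0.056 ]
marker [0.522  0.0372 0.034 ]
```

```bash
python3 -m creep '[[[0.15,0,-2.5,0,0,0,0.13],[0.15,0,-4.8,0,0,0,0.13],[0.15,0,-4.8,0,0,0,0.13],[0.15,0,-4.8,0,0,0,-0.5],[0.15,0,-4.8,0,0,0,-0.8]]]' 15
python3 -m creep '[[[0,0,0,0,0,0,-0.8],[0,0,0,0,0,0,-0.8],[0,0,3,0,0,0,-0.8],[0,0,7,0,0,0,-0.8],[0,0,11,0,0,0,-0.8]]]' 15
python3 -m creep '[[[-2,4,2,0,0,0,-0.8],[-5,8,3,0,0,0,-0.8],[-8,12,3,0,0,0,-0.8],[-11,16,3,0,0,0,-0.8],[-14,19,3,0,0,0,-0.8]]]' 15
python3 - <<'E'
from h import *
s=arm.observe(); print(s['position'],s['ee_rot'],s['force'],s['width'])
shot('wrist','w5')
E
```

```text
clock: 6.4
position: [0.5827, 0.0145, 0.0623]
ee_rot: [2.22, 2.22, 0.002]
force: [-0.1, 0.7, 0.0]
width: 0.442
clock: 6.9
position: [0.5812, 0.0149, 0.1721]
ee_rot: [-2.22, -2.222, 0.001]
force: [0.7, 0.4, -1.4]
width: 0.364
clock: 7.4
position: [0.4402, 0.2072, 0.2016]
ee_rot: [2.219, 2.224, 0.003]
force: [-0.5, 0.2, -1.2]
width: 0.364
[0.44019297 0.20722087 0.20159075] [2.2189874  2.22352711 0.00293457] [-0.53239213  0.23573742 -1.23928782] 0.36412030766055375
```

View pics/w5.png

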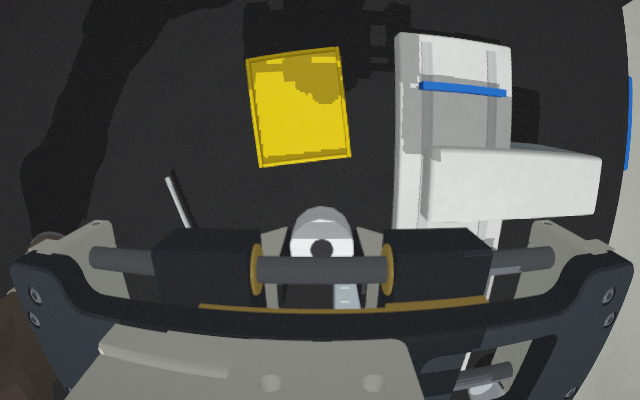

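Run:
```python
from h import *
c=cam('wrist'); np.set_printoptions(precision=4,suppress=True)
P=[pw(c,u,v,.015) for u,v in [(246,60),(338,47),(350,157),(260,167)]]
print(np.array(P),np.mean(P,0))
print(pw(c,428,220,.123),pw(c,433,147,.123))
```

```text
[[0.3542 0.3443 0.015 ]
 [0.4513 0.3568 0.015 ]
 [0.4655 0.2392 0.015 ]
 [0.3689 0.2278 0.015 ]] [0.41  0.292 0.015]
[0.5184 0.2052 0.123 ] [0.5173 0.2617 0.123 ]
```

```bash
python3 -m creep '[[[-2,3,0,0,0,0,-0.8],[-3.9,5.8,-2,0,0,0,-0.8],[-3.9,5.8,-6,0,0,0,-0.8],[-3.9,5.8,-10,0,0,0,-0.8],[-3.9,5.8,-12,0,0,0,-0.8]]]' 15
python3 -m creep '[[[0,0,-2,0,0,0,-0.8],[0,0,-4,0,0,0,-0.8],[0,0,-4.5,0,0,0,-0.8],[0,0,-4.5,0,0,0,-0.2],[0,0,-4.5,0,0,0,0.1]]]' 15
python3 -m creep '[[[0,0,0,0,0,0,0.1],[0,0,4,0,0,0,0.1],[0,0,8,0,0,0,0.1],[0,0,12,0,0,0,0.1],[1,-3,16,0,0,0,0.1]]]' 15
python3 - <<'E'
from h import *
s=arm.observe(); print(s['position'],s['ee_rot'],s['force'],s['width'])
shot('wrist','w6')
E
```

```text
clock: 7.95
position: [0.4016, 0.2619, 0.0785]
ee_rot: [-2.22, -2.223, 0.004]
force: [0.5, -0.5, -1.5]
width: 0.366
clock: 8.45
position: [0.4032, 0.2633, 0.0367]
ee_rot: [2.22, 2.222, 0.002]
force: [-0.1, 0.9, 0.2]
width: 0.446
clock: 8.95
position: [0.4114, 0.2369, 0.198]
ee_rot: [-2.213, -2.228, -0.006]
force: [1.0, -0.6, -0.3]
width: 0.551
[0.41143269 0.23691609 0.19803433] [-2.21315732 -2.227673   -0.00594503] [ 1.03367338 -0.5630492  -0.3053338 ] 0.5509610340646698
```

View pics/w6.png

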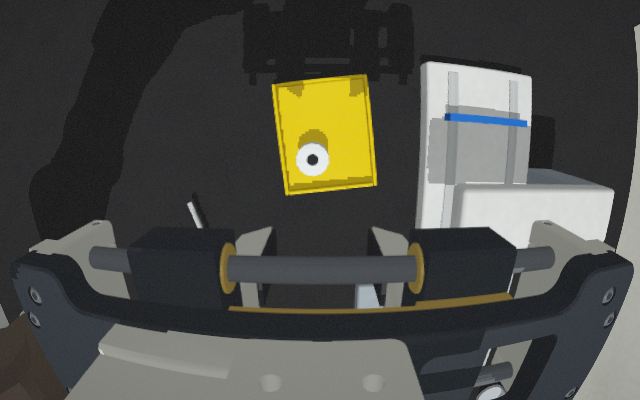

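```bash
python3 -m creep '[[[3,-4,0,0,0,0,-0.1],[7,-8,0,0,0,0,-0.1],[11,-12,0,0,0,0,-0.1],[15,-14.5,-1,0,0,0,-0.1],[19,-16.4,-3,0,0,0,-0.1]]]' 15
python3 -m creep '[[[1.6,0,-3,0,0,0,-0.1],[1.6,0,-6,0,0,0,-0.1],[1.6,0,-6,0,0,0,-0.1]]]' 15
python3 - <<'E'
from h import *
s=arm.observe(); print(s['position'],s['ee_rot'],s['force'],s['width'])
shot('wrist','w7')
E
```

```text
clock: 9.5
position: [0.5977, 0.0704, 0.1704]
ee_rot: [2.221, 2.217, 0.004]
force: [0.8, 0.5, 0.7]
width: 0.449
clock: 9.8
position: [0.6089, 0.0721, 0.1051]
ee_rot: [-2.219, -2.219, 0.008]
force: [-1.1, -0.7, 0.2]
width: 0.445
[0.60886562 0.07207722 0.10505267] [-2.21900853 -2.21882475  0.00777682] [-1.14492812 -0.71529452  0.15048193] 0.44529410506222616
```

View pics/w7.png

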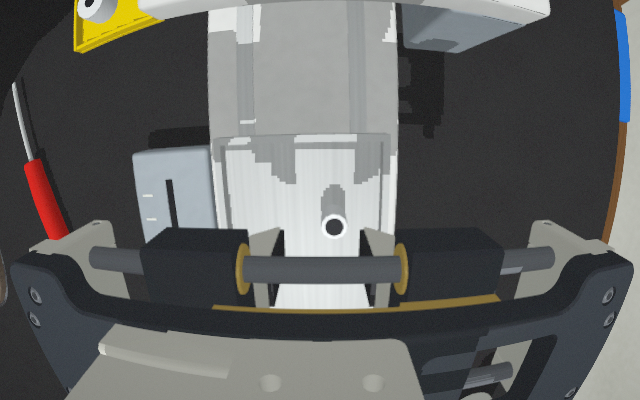

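Run:
```python
from h import *
c=cam('wrist'); np.set_printoptions(precision=4,suppress=True)
for n,u,v,z in [('thin',334,226,.056)]: print(n,pw(c,u,v,z))
# settled pose
s=arm.observe(); print(s['position'])
```

```text
thin [0.6189 0.0702 0.056 ]
[0.6097 0.0729 0.1075]
```

```bash
python3 -m creep '[[[0,0.1,0,0,0,0,-0.1],[0,0.1,-2.2,0,0,0,-0.1],[0,0.1,-4.5,0,0,0,-0.1],[0,0.1,-4.5,0,0,0,-0.1],[0,0.1,-4.5,0,0,0,-0.8]]]' 15
python3 -m creep '[[[0,0,0,0,0,0,-0.9],[0,0,0,0,0,0,-0.9],[0,0,0,0,0,0,-0.9],[0,0,3,0,0,0,-0.9],[0,0,7,0,0,0,-0.9]]]' 15
python3 -m creep '[[[-2,0,5,0,0,0,-0.9],[-6,2,7,0,0,0,-0.9],[-10,5,7,0,0,0,-0.9],[-14,9,7,0,0,0,-0.9],[-17,13,7,0,0,0,-0.9]]]' 15
python3 - <<'E'
from h import *
s=arm.observe(); print(s['position'],s['ee_rot'],s['force'],s['width'])
shot('wrist','w8')
E
```

```text
clock: 10.35
position: [0.6116, 0.0747, 0.0652]
ee_rot: [2.22, 2.222, 0.002]
force: [0.0, -0.4, 0.3]
width: 0.403
clock: 10.85
position: [0.6095, 0.0738, 0.1326]
ee_rot: [-2.219, -2.221, 0.005]
force: [1.2, 0.5, 0.0]
width: 0.185
clock: 11.35
position: [0.4443, 0.1982, 0.2041]
ee_rot: [2.221, 2.22, 0.001]
force: [0.5, 0.8, 0.8]
width: 0.188
[0.44425213 0.19819139 0.2040673 ] [2.22139881e+00 2.21958610e+00 8.95663505e-04] [0.53243584 0.83324722 0.77123324] 0.18756135157598547
```

View pics/w8.png

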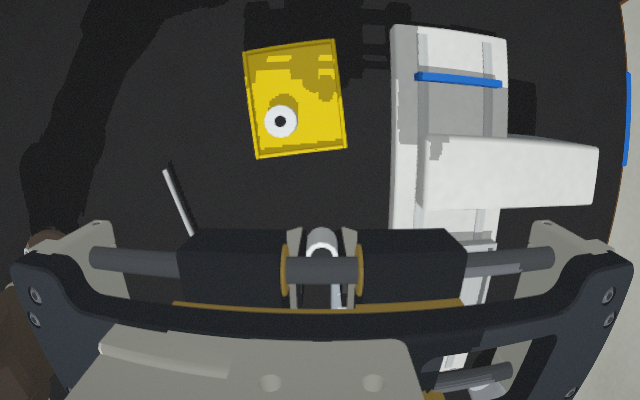

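```bash
python3 -m creep '[[[-2,4,0,0,0,0,-0.9],[-3.4,8,0,0,0,0,-0.9],[-3.4,11.4,-3,0,0,0,-0.9],[-3.4,11.4,-7,0,0,0,-0.9],[-3.4,11.4,-11,0,0,0,-0.9]]]' 15
python3 -m creep '[[[0,0,-3,0,0,0,-0.9],[0,0,-5.5,0,0,0,-0.9],[0,0,-5.5,0,0,0,-0.9],[0,0,-5.5,0,0,0,-0.3],[0,0,-5.5,0,0,0,-0.2]]]' 15
python3 -m creep '[[[0,0,0,0,0,0,-0.2],[0,0,4,0,0,0,-0.2],[0,0,8,0,0,0,-0.2],[0,-4,12,0,0,0,-0.2],[1,-8,16,0,0,0,-0.2]]]' 15
python3 - <<'E'
from h import *
s=arm.observe(); print(s['position'],s['ee_rot'],s['force'],s['width'])
shot('wrist','w9')
E
```

```text
clock: 11.9
position: [0.412, 0.3137, 0.0927]
ee_rot: [-2.218, -2.225, -0.004]
force: [0.1, -0.1, -1.0]
width: 0.186
clock: 12.4
position: [0.4126, 0.3126, 0.0398]
ee_rot: [2.221, 2.222, 0.003]
force: [-0.0, -0.3, 0.2]
width: 0.317
clock: 12.9
position: [0.4188, 0.242, 0.191]
ee_rot: [2.217, 2.226, 0.002]
force: [1.8, -0.7, -0.2]
width: 0.402
[0.41881513 0.24198162 0.19100262] [2.21690908 2.22578095 0.00234537] [ 1.76606043 -0.69179299 -0.15572029] 0.40214351254209807
```

View pics/w9.png

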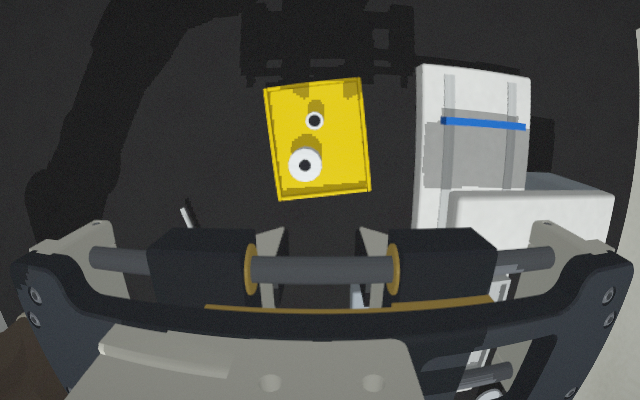

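```bash
python3 -m creep '[[[1,-4.5,1,0,0,0,0],[2,-9,1,0,0,0,0],[3,-13.5,1,0,0,0,0],[4,-18,1,0,0,0,0],[5,-22.5,1,0,0,0,0]]]' 15
python3 -m creep '[[[1,-4.5,0,0,0,0,0],[2,-9,0,0,0,0,0],[3,-13.5,0,0,0,0,0],[4,-18,0,0,0,0,0],[5,-22.5,0,0,0,0,0]]]' 15
python3 -m creep '[[[0,-4.5,0,0,0,0,0],[0,-6,0,0,0,0,0],[0,-6,0,0,0,0,0]]]' 15
python3 - <<'E'
from h import *
s=arm.observe(); print(s['position'],s['ee_rot'],s['force'],s['width'],s['joints'])
shot('wrist','w10')
E
```

```text
clock: 13.45
position: [0.47, 0.0148, 0.1998]
ee_rot: [2.22, 2.221, 0.002]
force: [0.7, 0.0, -0.8]
width: 0.502
clock: 13.95
position: [0.52, -0.2103, 0.1998]
ee_rot: [2.22, 2.221, 0.001]
force: [1.3, 0.6, 0.4]
width: 0.498
clock: 14.25
position: [0.519, -0.2717, 0.199]
ee_rot: [2.226, 2.216, -0.001]
force: [-0.1, -0.1, -0.6]
width: 0.5
[ 0.51896672 -0.27167459  0.19897638] [ 2.22556005e+00  2.21562513e+00 -9.90324246e-04] [-0.11876582 -0.13091545 -0.6141926 ] 0.5004571280146077 [ 0.69633003  0.45117048 -0.42934571  1.70216132  0.21412597  1.03391599
  0.19040795]
```

View pics/w10.png

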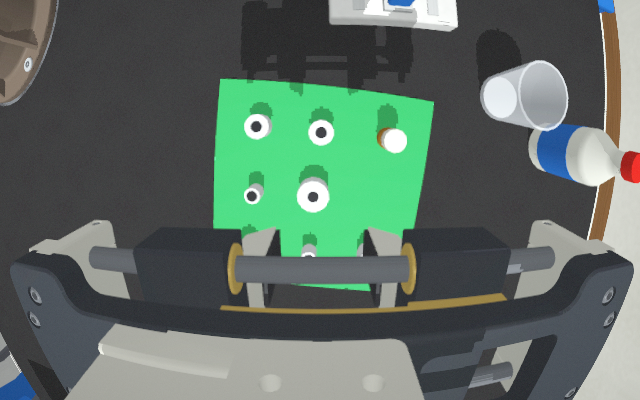

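Run:
```python
from h import *
c=cam('wrist'); np.set_printoptions(precision=4,suppress=True)
for n,u,v,z in [('midA',321,132.5,.027),('midB',256.5,126.5,.027),('thickC',313,196.5,.027),('thin',252,196.5,.027)]: print(n,pw(c,u,v,z))
```

```text
midA [ 0.5203 -0.2167  0.027 ]
midB [ 0.455  -0.2094  0.027 ]
thickC [ 0.5119 -0.2828  0.027 ]
thin [ 0.4472 -0.2827  0.027 ]
```

```bash
python3 -m creep '[[[0,3,0,0,0,0,0],[0,5.4,-3,0,0,0,0],[0,5.4,-7,0,0,0,0],[0,5.4,-11,0,0,0,0],[0,5.4,-11,0,0,0,0]]]' 15
python3 - <<'E'
from h import *
s=arm.observe(); print(s['position'],s['ee_rot'],s['force'],s['width'])
shot('wrist','w11')
E
```

```text
clock: 14.8
position: [0.5167, -0.2112, 0.0851]
ee_rot: [-2.212, -2.221, 0.004]
force: [-1.6, -0.4, -0.5]
width: 0.503
[ 0.51668747 -0.21115633  0.08506358] [-2.21201956 -2.22054631  0.0042207 ] [-1.5598914  -0.43418683 -0.47112564] 0.5034375826493807
```

View pics/w11.png

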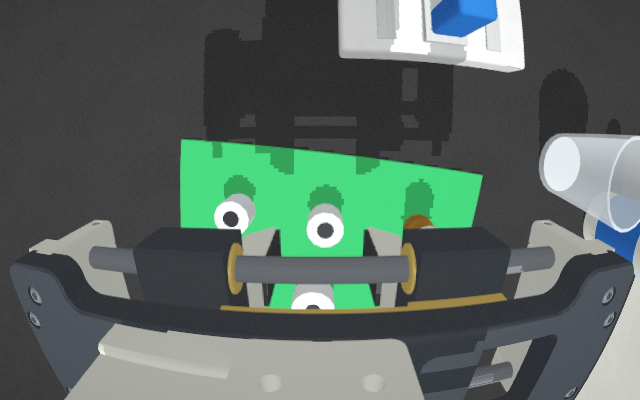

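Run:
```python
from h import *
c=cam('wrist'); np.set_printoptions(precision=4,suppress=True)
print(c['C'][:3,3]-0, arm.observe()['position'])
for n,u,v,z in [('midA',325,230,.027),('midB',230.5,218.5,.027)]: print(n,pw(c,u,v,z))
```

```text
[ 0.5197 -0.1453  0.2277] [ 0.5184 -0.212   0.0877]
midA [ 0.5217 -0.2207  0.027 ]
midB [ 0.4552 -0.2131  0.027 ]
```

```bash
python3 -m creep '[[[0.2,-0.5,-2,0,0,0,0],[0.2,-0.5,-4,0,0,0,0],[0.2,-0.5,-5.8,0,0,0,0],[0.2,-0.5,-5.8,0,0,0,0],[0.2,-0.5,-5.8,0,0,0,-0.6]]]' 15
python3 -m creep '[[[0,0,0,0,0,0,-0.8],[0,0,0,0,0,0,-0.8],[0,0,0,0,0,0,-0.8],[0,0,0,0,0,0,-0.8]]]' 15
```

```text
clock: 15.35
position: [0.523, -0.219, 0.0327]
ee_rot: [2.219, 2.221, 0.002]
force: [0.3, -0.5, -0.0]
width: 0.452
clock: 15.75
position: [0.5225, -0.2195, 0.0319]
ee_rot: [2.219, 2.221, 0.001]
force: [-1.0, -0.3, 8.2]
width: 0.278
```

```bash
python3 -m creep '[[[0,0,2,0,0,0,-0.8],[0,0,6,0,0,0,-0.8],[0,1,10,0,0,0,-0.8],[1,5,12,0,0,0,-0.8],[2,9.5,13,0,0,0,-0.8]]]' 15
python3 -m creep '[[[1,4.5,0,0,0,0,-0.8],[2,9,0,0,0,0,-0.8],[3,13.5,0,0,0,0,-0.8],[4.3,18,0,0,0,0,-0.8],[5.3,21,0,0,0,0,-0.8]]]' 15
python3 -m creep '[[[0,0,0,0,0,0,-0.8],[0,0,0,0,0,0,-0.8]]]' 15
python3 - <<'E'
from h import *
s=arm.observe(); print(s['position'],s['ee_rot'],s['force'],s['width'])
shot('wrist','w12')
E
```

```text
clock: 16.25
position: [0.5429, -0.1251, 0.1636]
ee_rot: [2.222, 2.215, 0.003]
force: [0.8, -0.4, -1.4]
width: 0.277
clock: 16.75
position: [0.5949, 0.0899, 0.1614]
ee_rot: [-2.217, -2.225, -0.003]
force: [1.0, 0.4, -0.5]
width: 0.276
clock: 16.95
position: [0.5946, 0.0865, 0.1607]
ee_rot: [2.219, 2.224, -0.0]
force: [0.6, -0.9, -0.7]
width: 0.274
[0.59459893 0.08648086 0.16073651] [ 2.21867595e+00  2.22419727e+00 -5.51432510e-05] [ 0.60884682 -0.94488527 -0.7157626 ] 0.27402968629009733
```

View pics/w12.png

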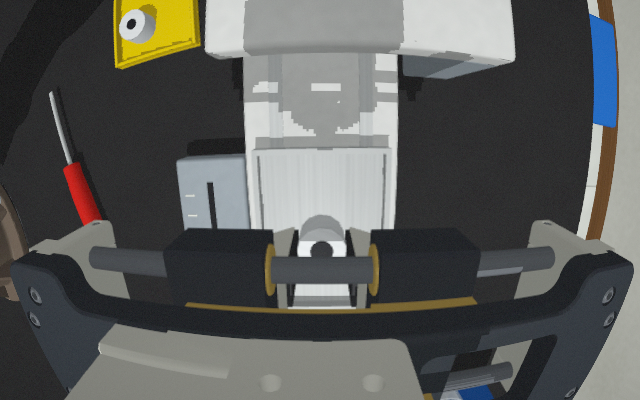

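```bash
python3 -m creep '[[[0,0,-4,0,0,0,-0.8],[0,0,-7,0,0,0,-0.8],[0,0,-9,0,0,0,-0.8],[0,0,-9.5,0,0,0,-0.8],[0,0,-9.8,0,0,0,-0.8]]]' 15
python3 -m creep '[[[0,0,0,0,0,0,-0.8],[0,0,-0.1,0,0,0,-0.8]]]' 15
```

```text
clock: 17.5
position: [0.5947, 0.0843, 0.0626]
ee_rot: [2.222, 2.22, -0.001]
force: [0.0, 0.7, -1.5]
width: 0.277
clock: 17.7
position: [0.5956, 0.0856, 0.0629]
ee_rot: [2.22, 2.221, 0.003]
force: [0.2, -1.1, -0.8]
width: 0.272
```

```bash
python3 -m creep '[[[0,0,-0.15,0,0,0,-0.8],[0,0,-0.15,0,0,0,-0.35],[0,0,-0.15,0,0,0,-0.1],[0,0,-0.15,0,0,0,-0.1]]]' 15
python3 -m creep '[[[0,0,3,0,0,0,-0.1],[0,0,7,0,0,0,-0.1],[0,-3,11,0,0,0,0],[0,-7,13,0,0,0,0],[-1,-11,13,0,0,0,0]]]' 15
python3 - <<'E'
from h import *
s=arm.observe(); print(s['position'],s['ee_rot'],s['force'],s['width'])
shot('wrist','w13')
E
```

```text
clock: 18.1
position: [0.5948, 0.0857, 0.0602]
ee_rot: [2.221, 2.222, 0.0]
force: [0.2, -0.5, -0.1]
width: 0.433
clock: 18.6
position: [0.5874, -0.0247, 0.1938]
ee_rot: [2.216, 2.22, 0.008]
force: [1.4, -0.9, -0.2]
width: 0.499
[ 0.5873511  -0.02474526  0.19383334] [2.21609279 2.22001451 0.00811631] [ 1.3952647  -0.94128582 -0.2229526 ] 0.49887669716028354
```

View pics/w13.png

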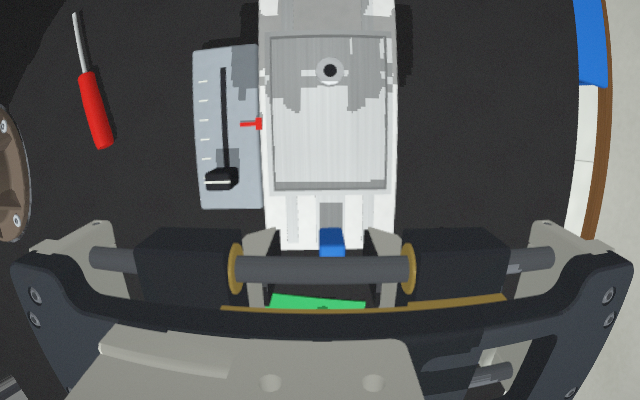

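```bash
python3 -m creep '[[[-3,-4,0,0,0,0,0],[-6,-8,0,0,0,0,0],[-9,-12,0,0,0,0,0],[-12,-16,0,0,0,0,0],[-13.2,-18.6,-3,0,0,0,0]]]' 15
python3 -m creep '[[[0,0,-4,0,0,0,0],[0,0,-6.5,0,0,0,0],[0,0,-6.5,0,0,0,0],[0,0,-6.5,0,0,0,0]]]' 15
python3 - <<'E'
from h import *
s=arm.observe(); print(s['position'],s['ee_rot'],s['force'],s['width'])
shot('wrist','w14')
E
```

```text
clock: 19.15
position: [0.4517, -0.214, 0.1624]
ee_rot: [2.221, 2.214, -0.0]
force: [-0.0, -0.7, -0.5]
width: 0.498
clock: 19.55
position: [0.4529, -0.2098, 0.0954]
ee_rot: [-2.219, -2.223, 0.0]
force: [-0.3, -0.8, -0.1]
width: 0.498
[ 0.45289208 -0.20983592  0.09541536] [-2.21932720e+00 -2.22252089e+00  2.44141735e-05] [-0.34022283 -0.77786479 -0.13933602] 0.49837256732874724
```

View pics/w14.png

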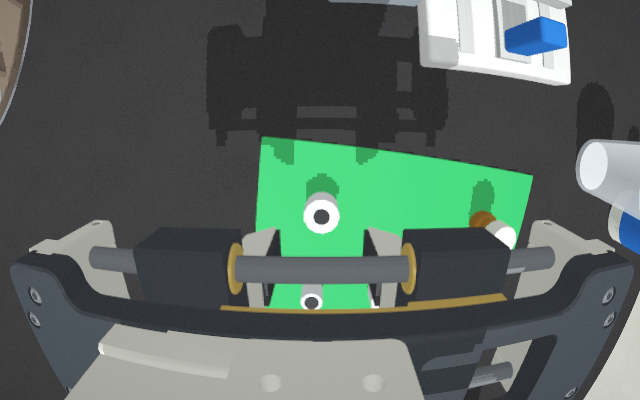

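Run:
```python
from h import *
c=cam('wrist')
print(pw(c,321.5,216.5,.027),arm.observe()['position'])
```

```text
[ 0.45474712 -0.21190673  0.027     ] [ 0.4535662  -0.21002851  0.0961111 ]
```

```bash
python3 -m creep '[[[0.1,-0.15,-2,0,0,0,0],[0.1,-0.15,-4.5,0,0,0,0],[0.1,-0.15,-6.5,0,0,0,0],[0.1,-0.15,-6.5,0,0,0,0],[0.1,-0.15,-6.5,0,0,0,-0.6]]]' 15
python3 -m creep '[[[0,0,0,0,0,0,-0.8],[0,0,0,0,0,0,-0.8],[0,0,0,0,0,0,-0.8],[0,0,0,0,0,0,-0.8]]]' 15
python3 -m creep '[[[0,0,2,0,0,0,-0.8],[0,0,6,0,0,0,-0.8],[0,1,10,0,0,0,-0.8],[3,5,12,0,0,0,-0.8],[6,9,13,0,0,0,-0.8]]]' 15
python3 -m creep '[[[2.7,4,0,0,0,0,-0.8],[5.4,8,0,0,0,0,-0.8],[7,12,0,0,0,0,-0.8],[8.1,16,0,0,0,0,-0.8],[8.1,16.9,0,0,0,0,-0.8]]]' 15
python3 -m creep '[[[0,0,0,0,0,0,-0.8],[0,0,0,0,0,0,-0.8]]]' 15
python3 - <<'E'
from h import *
s=arm.observe(); print(s['position'],s['ee_rot'],s['force'],s['width'])
shot('wrist','w15')
E
```

```text
clock: 20.1
position: [0.4547, -0.2118, 0.0314]
ee_rot: [2.219, 2.222, 0.001]
force: [1.5, -0.5, 0.0]
width: 0.453
clock: 20.5
position: [0.4545, -0.2121, 0.0313]
ee_rot: [2.219, 2.221, 0.001]
force: [-0.8, -0.5, 8.2]
width: 0.278
clock: 21.0
position: [0.512, -0.1264, 0.162]
ee_rot: [2.223, 2.214, 0.002]
force: [2.0, 0.1, -0.2]
width: 0.274
clock: 21.5
position: [0.5927, 0.0502, 0.1598]
ee_rot: [-2.212, -2.228, -0.006]
force: [-0.7, 1.2, -0.9]
width: 0.276
clock: 21.7
position: [0.5916, 0.042, 0.1591]
ee_rot: [2.221, 2.221, -0.002]
force: [-0.5, -0.6, -0.7]
width: 0.276
[0.59157666 0.041958   0.15909237] [ 2.22125653e+00  2.22078875e+00 -1.78928107e-03] [-0.51632323 -0.55984417 -0.68315443] 0.2759563523897192
```

View pics/w15.png

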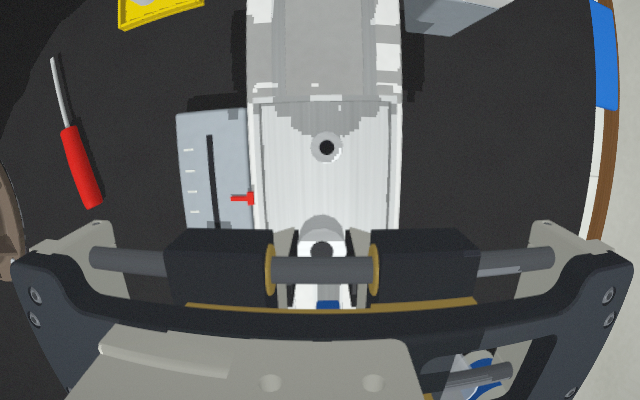

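```bash
python3 -m creep '[[[0.3,0.4,-4,0,0,0,-0.8],[0.3,0.4,-7,0,0,0,-0.8],[0.3,0.4,-9,0,0,0,-0.8],[0.3,0.4,-9.5,0,0,0,-0.8],[0.3,0.4,-9.7,0,0,0,-0.8]]]' 15
python3 -m creep '[[[0,0,-0.1,0,0,0,-0.8],[0,0,-0.1,0,0,0,-0.8],[0,0,-0.1,0,0,0,-0.35],[0,0,-0.1,0,0,0,-0.1],[0,0,-0.1,0,0,0,-0.1]]]' 15
python3 -m creep '[[[0,0,3,0,0,0,-0.1],[0,0,7,0,0,0,-0.1],[0,-3,11,0,0,0,0],[0,-6,13,0,0,0,0],[-1,-9,13,0,0,0,0]]]' 15
python3 - <<'E'
from h import *
s=arm.observe(); print(s['position'],s['ee_rot'],s['force'],s['width'])
shot('wrist','w16')
E
```

```text
clock: 22.25
position: [0.5948, 0.0459, 0.062]
ee_rot: [-2.223, -2.22, 0.001]
force: [0.5, -1.3, -0.5]
width: 0.277
clock: 22.75
position: [0.5951, 0.0476, 0.0615]
ee_rot: [2.22, 2.222, 0.001]
force: [0.5, -0.2, -0.3]
width: 0.43
clock: 23.25
position: [0.5876, -0.0431, 0.195]
ee_rot: [2.217, 2.219, 0.008]
force: [0.4, -0.5, -0.3]
width: 0.497
[ 0.58760769 -0.04307529  0.19498627] [2.21656672 2.21908097 0.00796838] [ 0.38531336 -0.45572804 -0.29475559] 0.4972519653715396
```

View pics/w16.png

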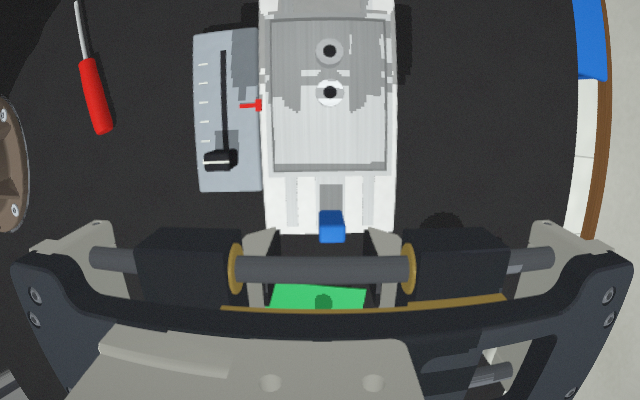

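```bash
python3 -m creep '[[[-2,-4,0,0,0,0,0],[-4,-8.4,0,0,0,0,0],[-6,-12.8,0,0,0,0,0],[-8.3,-17,0,0,0,0,0],[-10.5,-21.3,0,0,0,0,0]]]' 15
python3 -m creep '[[[-2.2,-4.4,0,0,0,0,0],[-4.9,-9.4,0,0,0,0,0],[-4.9,-9.4,-4,0,0,0,0],[-4.9,-9.4,-8,0,0,0,0],[-4.9,-9.4,-9.5,0,0,0,0]]]' 15
python3 -m creep '[[[0,0,0,0,0,0,0],[0,0,0,0,0,0,0]]]' 15
python3 - <<'E'
from h import *
s=arm.observe(); print(s['position'],s['ee_rot'],s['force'],s['width'])
shot('wrist','w17')
E
```

```text
clock: 23.8
position: [0.4787, -0.2568, 0.1911]
ee_rot: [2.22, 2.222, -0.0]
force: [1.1, -1.2, -0.6]
width: 0.5
clock: 24.3
position: [0.4286, -0.349, 0.0927]
ee_rot: [-2.219, -2.217, 0.001]
force: [-0.4, 0.2, -0.9]
width: 0.5
clock: 24.5
position: [0.4313, -0.3494, 0.0965]
ee_rot: [2.22, 2.223, 0.0]
force: [-0.3, -0.0, 0.7]
width: 0.498
[ 0.43133954 -0.34935704  0.09651664] [2.22008468e+00 2.22268340e+00 3.51216050e-04] [-0.26070929 -0.0302008   0.72771692] 0.497620688357865
```

View pics/w17.png

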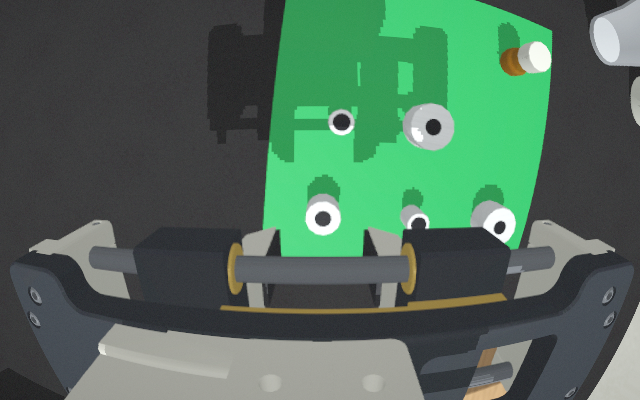

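Run:
```python
from h import *
c=cam('wrist')
print(pw(c,323,218,.027),arm.observe()['position'])
```

```text
[ 0.43405815 -0.35305433  0.027     ] [ 0.43178369 -0.34965167  0.09717314]
```

```bash
python3 -m creep '[[[0.2,-0.25,-2,0,0,0,0],[0.2,-0.25,-4.5,0,0,0,0],[0.2,-0.25,-6.5,0,0,0,0],[0.2,-0.25,-6.5,0,0,0,0],[0.2,-0.25,-6.5,0,0,0,-0.6]]]' 15
python3 -m creep '[[[0,0,0,0,0,0,-0.8],[0,0,0,0,0,0,-0.8],[0,0,0,0,0,0,-0.8],[0,0,0,0,0,0,-0.8]]]' 15
python3 -m creep '[[[0,0,2,0,0,0,-0.8],[0,0,6,0,0,0,-0.8],[1,1.5,10,0,0,0,-0.8],[3,5,12.5,0,0,0,-0.8],[5,9,13,0,0,0,-0.8]]]' 15
python3 -m creep '[[[2,4.4,0,0,0,0,-0.8],[4,8.8,0,0,0,0,-0.8],[6,13.2,0,0,0,0,-0.8],[8,17.5,0,0,0,0,-0.8],[10,21.8,0,0,0,0,-0.8]]]' 15
python3 -m creep '[[[1,4,0,0,0,0,-0.8],[1,5,0,0,0,0,-0.8],[1,5,0,0,0,0,-0.8]]]' 15
python3 - <<'E'
from h import *
s=arm.observe(); print(s['position'],s['ee_rot'],s['force'],s['width'])
shot('wrist','w18')
E
```

```text
clock: 25.05
position: [0.4337, -0.3523, 0.0323]
ee_rot: [2.219, 2.222, 0.0]
force: [-0.2, -0.1, 0.1]
width: 0.453
clock: 25.45
position: [0.4337, -0.3526, 0.0324]
ee_rot: [2.219, 2.22, 0.0]
force: [-0.7, 0.0, 8.6]
width: 0.28
clock: 25.95
position: [0.4849, -0.2631, 0.165]
ee_rot: [2.22, 2.214, 0.002]
force: [1.4, -0.2, -1.0]
width: 0.276
clock: 26.45
position: [0.5835, -0.0423, 0.1617]
ee_rot: [2.22, 2.221, 0.0]
force: [0.4, -0.9, -0.5]
width: 0.275
clock: 26.75
position: [0.5928, 0.0087, 0.1614]
ee_rot: [-2.216, -2.227, -0.001]
force: [-0.3, -0.1, -0.3]
width: 0.273
[0.59279383 0.00865034 0.16142681] [-2.21571875e+00 -2.22650346e+00 -1.35498900e-03] [-0.27989631 -0.11748416 -0.3246707 ] 0.2734229876906232
```

View pics/w18.png

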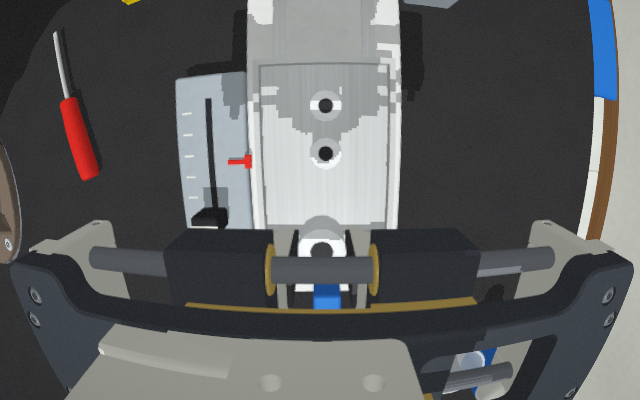

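```bash
python3 -m creep '[[[0.3,0.2,-4,0,0,0,-0.8],[0.3,0.2,-7,0,0,0,-0.8],[0.3,0.2,-9,0,0,0,-0.8],[0.3,0.2,-9.5,0,0,0,-0.8],[0.3,0.2,-9.8,0,0,0,-0.8]]]' 15
python3 -m creep '[[[0,0,-0.1,0,0,0,-0.8],[0,0,-0.1,0,0,0,-0.8],[0,0,-0.1,0,0,0,-0.35],[0,0,-0.1,0,0,0,-0.1],[0,0,-0.1,0,0,0,-0.1]]]' 15
python3 -m creep '[[[0,0,3,0,0,0,-0.1],[0,0,7,0,0,0,-0.1],[0,-2,11,0,0,0,0],[0,-4,13,0,0,0,0],[0,-7,13,0,0,0,0]]]' 15
python3 -m creep '[[[0,0,0,0,0,0,0],[0,0,0,0,0,0,0]]]' 15
python3 - <<'E'
from h import *
s=arm.observe(); print(s['position'],s['ee_rot'],s['force'],s['width'])
shot('wrist','w19');shot('top','t19');shot('scene','s19')
c=cam('wrist')
E
```

```text
clock: 27.3
position: [0.5958, 0.006, 0.063]
ee_rot: [2.223, 2.219, -0.002]
force: [-0.1, -0.6, -0.5]
width: 0.275
clock: 27.8
position: [0.5962, 0.008, 0.0625]
ee_rot: [2.22, 2.222, 0.001]
force: [0.3, -0.3, -0.2]
width: 0.43
clock: 28.3
position: [0.598, -0.0607, 0.1963]
ee_rot: [2.215, 2.222, 0.008]
force: [-0.8, -0.2, -1.1]
width: 0.502
clock: 28.5
position: [0.5957, -0.0628, 0.1921]
ee_rot: [2.223, 2.22, -0.0]
force: [-0.3, 0.7, 0.4]
width: 0.499
[ 0.59573206 -0.06278304  0.19207994] [ 2.22261131e+00  2.22019026e+00 -1.81820061e-04] [-0.29485799  0.69306546  0.3531065 ] 0.49942646247489386
```

View pics/w19.png

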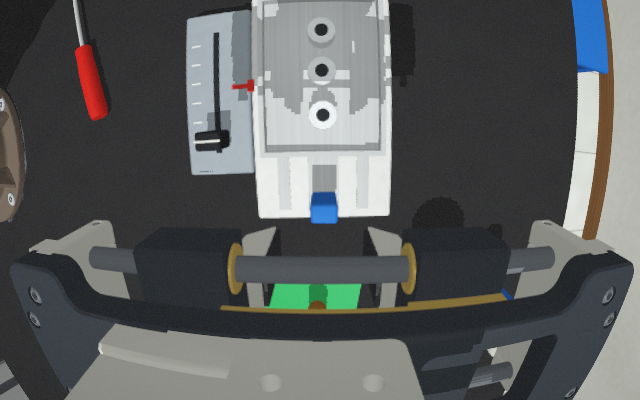

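View pics/s19.png

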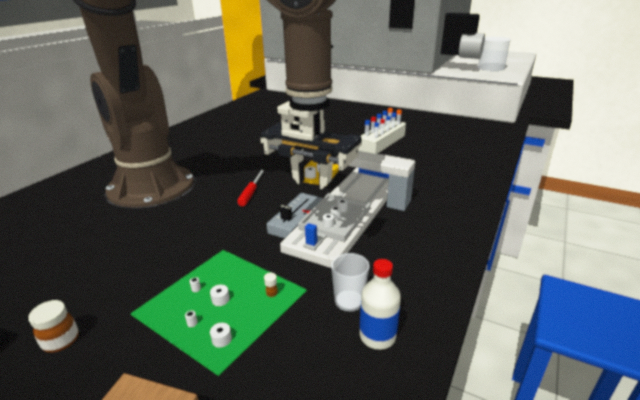

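Run:
```python
import cv2
im=cv2.imread('pics/raw_t19.png');cv2.imwrite('pics/t19c.png',cv2.resize(im[140:300,165:455],None,fx=2.7,fy=2.7,interpolation=cv2.INTER_CUBIC))
```

```text
(no output)
```

View pics/t19c.png

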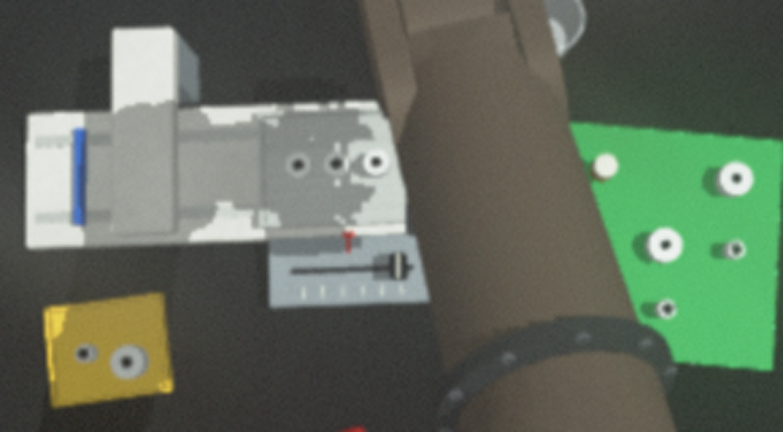

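```bash
python3 -m creep '[[[0.15,-1.4,-4,0,0,0,0],[0.15,-1.4,-8,0,0,0,0],[0.15,-1.4,-11,0,0,0,0],[0.15,-1.4,-12.2,0,0,0,0],[0.15,-1.4,-12.2,0,0,0,0]]]' 20
python3 -m creep '[[[0,0,0,0,0,0,-0.4],[0,0,0,0,0,0,-0.8],[0,0,0,0,0,0,-0.8],[0,0,0,0,0,0,-0.8]]]' 20
```

```text
clock: 29.15
position: [0.5964, -0.075, 0.0686]
ee_rot: [-2.217, -2.222, 0.003]
force: [-0.1, 0.2, -0.1]
width: 0.504
clock: 29.55
position: [0.5977, -0.076, 0.0715]
ee_rot: [2.22, 2.222, 0.001]
force: [-2.6, 0.1, 6.9]
width: 0.26
```

```bash
python3 -m creep '[[[0,0.3,0,0,0,0,-0.8],[0,0.9,0,0,0,0,-0.8],[0,1.8,0,0,0,0,-0.8],[0,2.7,0,0,0,0,-0.8],[0,3.6,0,0,0,0,-0.8]]]' 20
python3 -m creep '[[[0,0.9,0,0,0,0,-0.8],[0,1.8,0,0,0,0,-0.8],[0,2.7,0,0,0,0,-0.8],[-0.1,3.6,0,0,0,0,-0.8],[-0.1,4.5,0,0,0,0,-0.8]]]' 20
python3 -m creep '[[[0,0.9,0,0,0,0,-0.8],[0,1.8,0,0,0,0,-0.8],[0,2.7,0,0,0,0,-0.8],[-0.1,3.6,0,0,0,0,-0.8],[-0.1,4.5,0,0,0,0,-0.8]]]' 20
python3 -m creep '[[[0,0.9,0,0,0,0,-0.8],[0,1.8,0,0,0,0,-0.8],[0,2.7,0,0,0,0,-0.8],[0,3.2,0,0,0,0,-0.8],[0,3.5,0,0,0,0,-0.8]]]' 20
```

```text
clock: 30.05
position: [0.5971, -0.0404, 0.0714]
ee_rot: [2.22, 2.221, -0.001]
force: [-5.2, -1.0, 9.1]
width: 0.259
clock: 30.55
position: [0.5963, 0.0047, 0.0714]
ee_rot: [2.22, 2.221, -0.001]
force: [-3.5, -2.8, 8.2]
width: 0.262
clock: 31.05
position: [0.5956, 0.0498, 0.0714]
ee_rot: [2.22, 2.221, 0.0]
force: [-4.1, -1.8, 7.5]
width: 0.258
clock: 31.55
position: [0.595, 0.0855, 0.0714]
ee_rot: [2.219, 2.223, -0.0]
force: [-4.8, -1.6, 10.5]
width: 0.261
```

Travelled 161 mm; nudge on until the stop shows.

```bash
python3 -m creep '[[[0,0.4,0,0,0,0,-0.8],[0,0.8,0,0,0,0,-0.8],[0,1.2,0,0,0,0,-0.8],[0,1.6,0,0,0,0,-0.8]]]' 20
python3 -m creep '[[[0,0.3,0,0,0,0,-0.8],[0,0.6,0,0,0,0,-0.8],[0,0.6,0,0,0,0,-0.8]]]' 20
```

```text
clock: 31.95
position: [0.5947, 0.1009, 0.0714]
ee_rot: [2.22, 2.222, -0.002]
force: [-6.8, -2.4, 11.2]
width: 0.261
clock: 32.25
position: [0.5947, 0.1024, 0.0713]
ee_rot: [2.221, 2.217, -0.009]
force: [-6.9, -13.2, 15.0]
width: 0.26
```

```bash
python3 -m creep '[[[0,-0.4,0,0,0,0,-0.8],[0,-0.4,0,0,0,0,-0.8],[0,-0.4,0,0,0,0,-0.4],[0,-0.4,0,0,0,0,-0.1],[0,-0.4,0,0,0,0,-0.1]]]' 20
python3 -m creep '[[[0,0,4,0,0,0,0],[0,-3,8,0,0,0,0],[-2,-7,11,0,0,0,0],[-4,-11,11,0,0,0,0],[-6,-14,10,0,0,0,0]]]' 20
python3 -m creep '[[[0,0,0,0,0,0,0],[0,0,0,0,0,0,0]]]' 20
python3 - <<'E'
from h import *
s=arm.observe(); print(s['position'],s['ee_rot'],s['force'],s['width'])
shot('wrist','w20');shot('scene','s20',(240,120,440,270),4)
E
```

```text
clock: 32.75
position: [0.5958, 0.103, 0.0704]
ee_rot: [2.22, 2.222, 0.001]
force: [0.2, 0.5, 0.2]
width: 0.421
clock: 33.25
position: [0.5362, -0.0398, 0.1722]
ee_rot: [2.22, 2.217, 0.004]
force: [0.9, -1.0, -0.8]
width: 0.502
clock: 33.45
position: [0.5353, -0.0377, 0.1702]
ee_rot: [2.223, 2.22, 0.0]
force: [0.4, 0.4, 0.1]
width: 0.5
[ 0.53525433 -0.03773081  0.17019498] [2.22268740e+00 2.21992495e+00 8.90875294e-05] [0.3673417  0.38031412 0.09164551] 0.49972082510885224
```

View pics/w20.png

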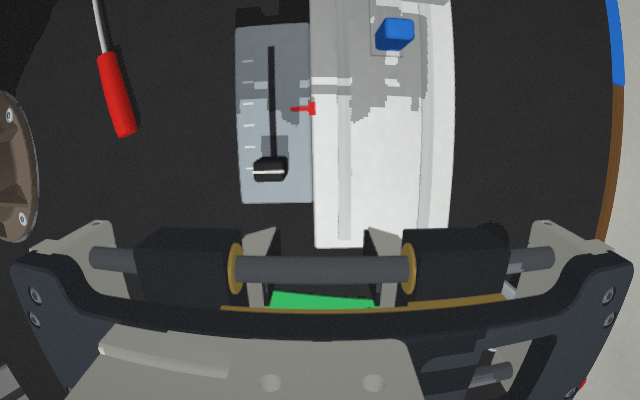

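View pics/s20.png

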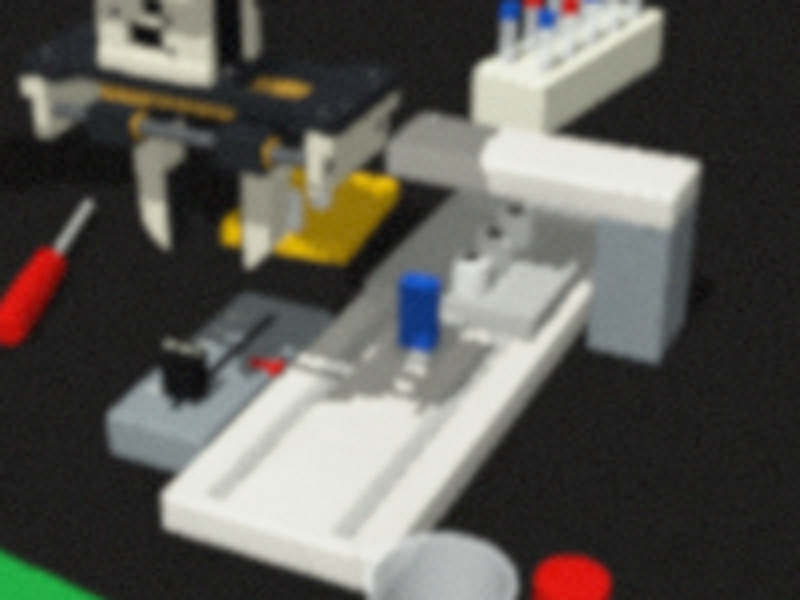

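Run:
```python
import cv2
im=cv2.imread('pics/raw_w20.png');cv2.imwrite('pics/w20c.png',cv2.resize(im[80:200,220:330],None,fx=5,fy=5,interpolation=cv2.INTER_CUBIC))
```

```text
(no output)
```

View pics/w20c.png

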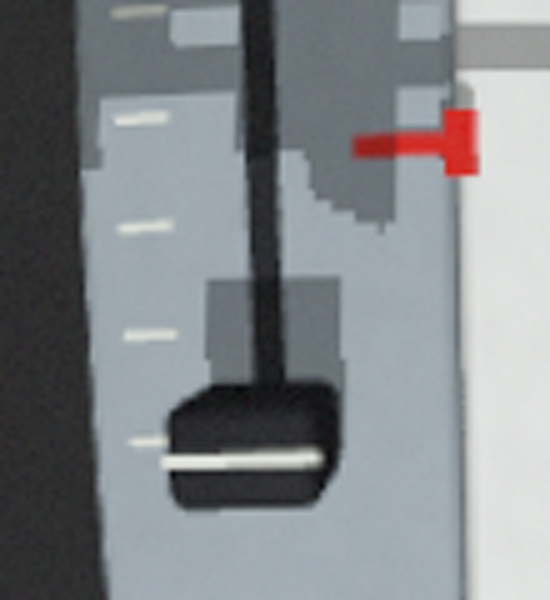

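Run:
```python
from h import *
np.set_printoptions(precision=4,suppress=True)
c=cam('wrist')
print(pw(c,299.2,109,.034),pw(c,268.8,171.8,.065))
t=cam('top')
S=lambda u,v:(165+u/3.7-.36,140+v/3.7-.36)
print(pw(t,*S(478,334),.034),pw(t,*S(546,362),.065))
im=cv2.imread('pics/raw_w1.png')
```

```text
[0.5177 0.0394 0.034 ] [ 0.4947 -0.0117  0.065 ]
[0.5177 0.0389 0.034 ] [ 0.4938 -0.0123  0.065 ]
```

```bash
python3 -m creep '[[[-4.1,2.6,-3,0,0,0,0],[-4.1,2.6,-7,0,0,0,0],[-4.1,2.6,-10,0,0,0,0],[-4.1,2.6,-11.3,0,0,0,0],[-4.1,2.6,-11.3,0,0,0,0]]]' 12
python3 -m creep '[[[0,0,0,0,0,0,0],[0,0,0,0,0,0,-0.4],[0,0,0,0,0,0,-0.8],[0,0,0,0,0,0,-0.8],[0,0,0,0,0,0,-0.8]]]' 12
python3 - <<'E'
from h import *
s=arm.observe(); print(s['position'],s['force'],s['width'])
shot('wrist','w21')
E
```

```text
clock: 34.05
position: [0.4942, -0.01, 0.0559]
ee_rot: [-2.217, -2.223, 0.002]
force: [0.4, 0.6, 0.2]
width: 0.503
clock: 34.55
position: [0.4917, -0.0113, 0.0574]
ee_rot: [-2.219, -2.221, 0.006]
force: [-9.8, 0.2, 9.1]
width: 0.28
[ 0.49174655 -0.01130635  0.05737113] [-9.77845835  0.24349859  9.07443634] 0.2800642043314091
```

View pics/w21.png

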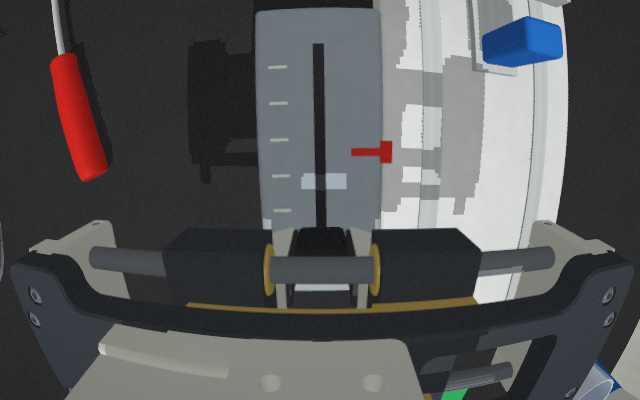

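Gripped the cap; slide +50 mm.

```bash
python3 -m creep '[[[0,1,0,0,0,0,-0.8],[0,2,0,0,0,0,-0.8],[0,3,0,0,0,0,-0.8],[-0.1,4,0,0,0,0,-0.8],[-0.1,4.7,0,0,0,0,-0.8]]]' 12
python3 -m creep '[[[0,0.3,0,0,0,0,-0.8],[0,0.3,0,0,0,0,-0.8],[0,0.3,0,0,0,0,-0.3],[0,0.3,0,0,0,0,0],[0,0.3,0,0,0,0,0]]]' 12
python3 -m creep '[[[0,0,4,0,0,0,0],[0,-2,8,0,0,0,0],[2,-5,12,0,0,0,0],[2,-7,12,0,0,0,0],[2,-7,12,0,0,0,0]]]' 12
python3 - <<'E'
from h import *
s=arm.observe(); print(s['position'],s['force'],s['width'])
shot('wrist','w22'); c=cam('wrist')
im=cv2.imread('pics/raw_w22.png');cv2.imwrite('pics/w22c.png',cv2.resize(im[40:200,220:380],None,fx=3.7,fy=3.7,interpolation=cv2.INTER_CUBIC))
E
```

```text
clock: 35.1
position: [0.491, 0.0358, 0.0574]
ee_rot: [-2.219, -2.222, 0.006]
force: [-9.2, -1.0, 9.3]
width: 0.278
clock: 35.6
position: [0.4941, 0.0389, 0.0575]
ee_rot: [2.221, 2.221, 0.002]
force: [-0.8, 0.4, 0.4]
width: 0.469
clock: 36.1
position: [0.5149, -0.0351, 0.1786]
ee_rot: [2.224, 2.213, 0.002]
force: [0.3, -0.7, -0.9]
width: 0.498
[ 0.51494809 -0.03507508  0.17861724] [ 0.26551298 -0.70995228 -0.85319515] 0.49804436110351646
```

View pics/w22c.png

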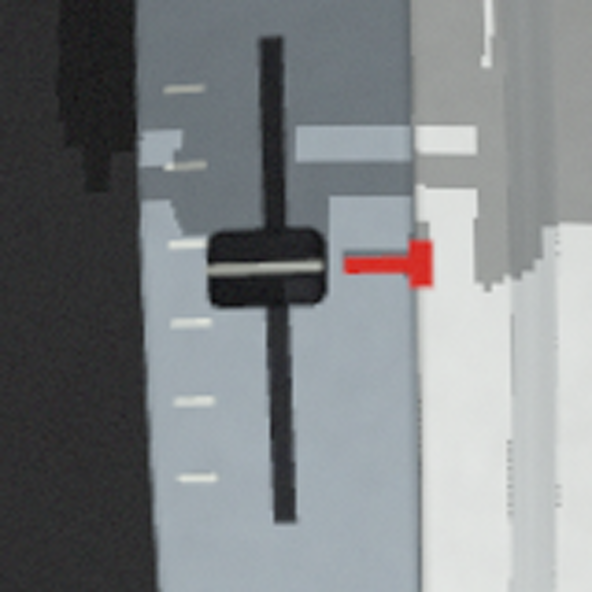

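Run:
```python
from h import *
np.set_printoptions(precision=4,suppress=True)
c=cam('wrist'); S=lambda u,v:(220+u/3.7-.36,40+v/3.7-.36)
m=pw(c,*S(378,265),.034); f=pw(c,*S(266,268),.065)
print(m,f,(f-m)[1]-0.014*(f-m)[0])
shot('top','t22',(165,140,455,300),2.7)
im=cv2.imread('pics/raw_t22.png');cv2.imwrite('pics/t22c.png',cv2.resize(im[180:260,240:340],None,fx=7,fy=7,interpolation=cv2.INTER_CUBIC))
```

```text
[0.5159 0.04   0.034 ] [0.4914 0.039  0.065 ] -0.0006732569542157534
```

View pics/t22c.png

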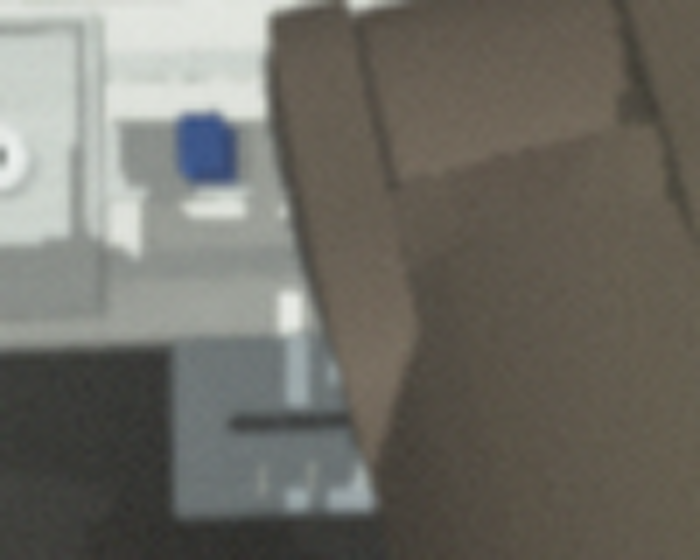

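View pics/t22.png

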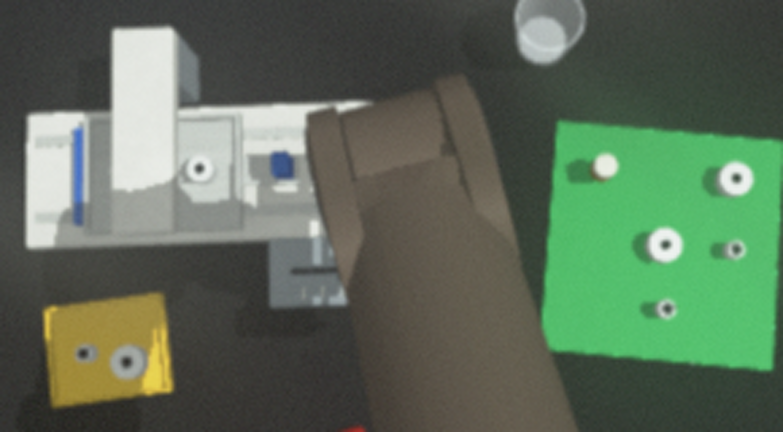

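Run:
```python
from h import *
shot('scene','s23',(120,120,440,370),2.4)
t=cam('top'); print(pw(t,*(240+207/7-.43,180+140/7-.43),.081))
s=arm.observe(); print(s['clock'],s['force'],s['position'])
```

```text
[0.59593386 0.10027762 0.081     ]
36.25 [-1.24375713  0.6973314  -0.17497663] [ 0.51309328 -0.03058798  0.1768153 ]
```

View pics/s23.png

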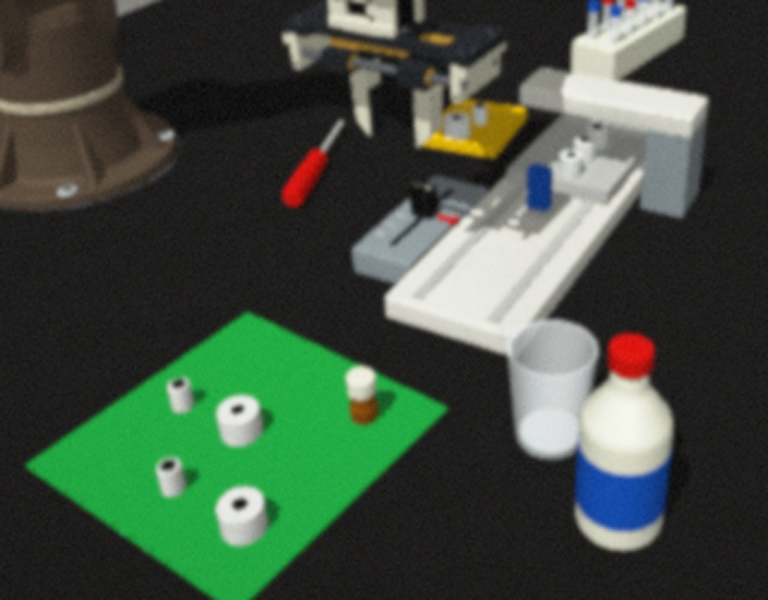

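All is in place: three spacers stand in the homed carriage, two in the returns tray, and the mat, vial and beaker are undisturbed.

```bash
python3 -c "
from cell import arm
print(arm.sign_off())"
```

```text
the job is handed in; nothing more can be done
None
```

The job is done and handed in at about 36 s on the robot's clock; sign-off reports no verdict.

- **Carriage out:** I pulled it by the blue grip until it met the stop, where the force read 23 N.
- **Wrong-size spacers:** the old thick and old thin spacers now stand in the yellow returns tray.
- **26 mm spacers:** there were three on the mat. All three stand in the carriage, placed while it was out.
- **Carriage home:** I pushed it in until it met the stop, where the force read 13 N after about 178 mm of travel.
- **Fader:** slid to the red marker only after the carriage was home. The wrist camera put it 0.7 mm short of the bar; the limit is 4 mm. The arm hid the fader from the top camera, so there was no second reading.

In the last pictures the four thin and thick spacers, the vial and the beaker were all standing where they started. The gripper was open and touching nothing. The lamp hides part of the tray from the top camera, so I confirmed the three upright spacers in the carriage from the scene camera. No check failed, and I saw no knock to a spacer or loosening of the grip.

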